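# Turn a case lid over against the sloping side, close the case and clamp it

### The job

Close the punch case: its lid lies upside down on the bench beside it, resting on its own handle. Lever the lid up until it leans against the sloping side of the case, then take it by the handle, lower it right side up onto the case so that it sits down squarely, and swing the clamp lever over until it is shut on the lid. Leave the other things on the bench where they are.

Things in the scene. Friction and masses are not known exactly. Their poses are not given: they have to be found in the camera images.
- case: Open grey steel case with punches in it, fixed to the bench. Origin: on the bench under the centre of its opening; x along it, y across, z up. Outside at the rim 120 (x) by 100 mm (y), rim 60 mm high; opening 110 by 90 mm, free from the rim down to 28 mm. Its -y side slopes out; the lid lies on the bench on that side. The clamp lever is on its -x end.
- slope_foot (a point): Middle of the foot of the case's sloping side, on the bench, 92 mm from the case's origin along its -y. Axes as the case's. The flat sloping face rises from here toward the case's +y, 35 degrees from vertical, to the rim (60 mm high, 42 mm further in); it is 120 mm long along x.
- lid: Loose grey steel lid, 0.28 to 0.44 kg. Origin: centre of its plate, 130 (x) by 110 (y) by 8 mm. z points out of the outer (handle) face: up when right side up. On the inner face two ribs, 80 mm long, 9 mm deep, 100 mm apart over all, fit the opening with 5 mm of play. Shut, its axes agree with the case's and its origin is 64 mm above the case's. It stays leaning on the slope by itself.
- lid_free_edge (a point): Middle of the lid's +y edge (55 mm from its origin), axes as the lid's. At the start the lid is upside down: its -y edge lies on the bench, up to 17 mm from the foot of the slope and about parallel to it, and it is propped on its handle, sloping up 25 degrees away from the case, so that this edge is raised (about 50 mm) and free underneath.
- lid_handle (a point): Middle of the lid's handle: a round steel bar, diameter 12 mm, parallel to the lid's x, straight and free over 60 mm, its axis 28 mm off the outer face (from the lid's origin 20 mm along y and 32 mm along z). Axes as the lid's. 22 mm are free between bar and plate.
- latch (a joint): Angle of the clamp lever in rad. 0 = shut (level over the lid's edge, its rubber foot on the lid), about 1.6 = upright, 1.95 = open stop, leaning away from the lid. Starts open (1.85 to 1.95). It is a heavy lever that tips over centre: below about 0.8 its weight drops it shut, above about 1.1 it falls back open (2 N at the tip move it).
- latch_hinge (a point): Hinge of the clamp lever, at x = -77, y = -25, z = 56 mm in the case's axes, which this has too; the hinge axis is parallel to y. The lever closes by swinging up and over toward the case's +x.
- latch_tip (a point): Middle of the round cross bar (diameter 12 mm, 18 mm wide along the case's y) at the free end of the clamp lever, 61 mm from the hinge. Shut, it lies at x = -21, y = -25, z = 79 mm in the case's axes.
- bench_block: Bystander: square dark steel block 62 x 62 x 22 mm, left of the case. Origin: centre of its underside.
- round_stake: Bystander: round dark steel disc, diameter 64, 17 mm high. Origin: centre of its underside.
- black_tin: Bystander: round open black tin, diameter 79, 36 mm high. Origin: centre of its underside.
- flux_jar: Bystander: small brown jar with a brush in it, 45 x 59 x 48 mm. Origin: centre of its underside.

How it is judged:
By the outcome, as a careful person would: the job done as asked, in the order asked, and still so for the second after the job is handed in, with the robot touching nothing.
It also fails if it takes over 72 s, if anything falls off the work surface, if the arm or the gripper's body presses on something with over 40 N, if the wrist force passes 120 N, or if a joint passes its speed limit or range.

### The arm

A 7-joint arm with a two-finger parallel gripper is mounted at the origin on a cart in front of the work surface, level with it; the furniture and walls round the work are solid. World frame = base frame: x ahead of the robot, y to its left, z up, the work surface at z = 0. Lengths are in m, angles in rad, forces in N, time in s.
With the tool pointing down it reaches from about 0.425 to 0.95 m from the base axis. Payload 16.7 kg.
Tool frame: the origin (TCP) lies on the front face of the gripper's body, between the roots of the fingers; the fingertips stand 97 mm ahead of it and the grasp point (between the pads) lies 78 mm ahead of it (ctrl.tip_extent is the distance from the TCP to the fingertips, in m); z points along the fingers, y is the direction in which the jaws open and shut (so a half turn about z gives the same grasp; the last joint's range is limited). The gripper opens to 94 mm and grips with 3 to 60 N. Pads are 16 mm wide; open, the fingers measure 119 mm over their backs; the gripper's body (75 mm by 177 mm) begins 78 mm behind the grasp point.
Start: joints at [1.192, 0.426, 0.074, 1.606, -0.034, 1.111, -0.067], TCP at [0.154, -0.657, 0.303] pointing down, gripper open.
Joint ranges: [-2.85, 2.85], [-0.5, 2.14], [-1.23, 1.37], [0.21, 2.46], [-1.02, 4.16], [0.16, 2.05], [-2.73, 2.73]. Speed limits (rad/s): [1.89, 1.89, 2.39, 2.39, 3.01, 3.01, 3.01].

### API

Orientations are given as a rotation vector (axis times angle).
In Python, from rig import ctrl gives the robot as it stands.
- The arm moves only by the shell command python3 -m handwheel 'ROWS' [FORCE]. ROWS is JSON, a list of rows, each a list of 7 numbers: the turn, a rotation vector about the tool's x, y, z in rad, then the shift along the tool's x, y, z in m, then the finger opening in m, from 0 to 0.094. In form: [[rx, ry, rz, x, y, z, gripper], ...]. A call has exactly 8 rows; each row is the pose to reach, as a shift and turn from the pose commanded when the call began, along the tool's axes at that moment; what a row does not reach only later rows make up. A row lasts 1/10 s, in which the tool goes at most 50 mm and 8.59 degrees, less where a joint would pass 70% of its speed; a pose out of reach is approached as far as the arm can. A call with a gripper value outside its range is refused whole. The fingers move at their own pace and stop on an object; FORCE is the grip in N (left out, the last holds). Time passes only in rows, so rows that repeat a pose let the fingers close, or fill a call up. It gives the time, the measured TCP pose, the force and the opening at its end, in the units of the state.
- ctrl.observe(): the state, without advancing time (a new reading comes with each control period).
- ctrl.camera(name): name is "scene" or "top"; returns (picture, depth): 384x512x3 uint8, blue, green, red; 384x512 float32, m along the optical axis (not along the pixel's ray), 0 where there is no reading.
- ctrl.get_calibration(name): a dict with "intrinsics" (3x3 intrinsics, pixels), "distortion" ([k1, k2, p1, p2, k3] as OpenCV has them; the pictures are not rectified), "R" (3x3) and "t" (3): a world point X has camera coordinates R X + t. Camera axes: x right, y down, z forward; pixel columns grow to the right and rows downward; lengths in m; the calibration is good to about 2 mm. A picture is of the moment at which its call begins. get_calibration takes no time and is no camera call.
- ctrl.job_done(): hands the job in, once; it reports no verdict.
Trained networks look in the newest picture that a camera, given by its name, has taken for a name from the list of things; names that differ only in an ending like _2 or _b are one class to them, and where a whole thing is asked for, a point or a joint stands for the part that bears it (a point fixed in the world has none). Each returns a list of dicts, best first, with "score" (0 to 1); they miss things now and then, are a little off and sometimes report something else, mostly with a low value. They report only what shows in the picture. A call takes as long as a camera call.
- ctrl.boxes_of(camera, thing): "xyz" ([x, y, z] in m, in world coordinates, good to about 4 mm: the middle of the surface that is visible of it).
- ctrl.outline_of(camera, thing): "mask" (384x512 bool, what is visible of it).
The state is a dict: "time_s": time; "joints": joint angles; "qd": joint speeds; "tau": joint torques, N m; "ee_pos": TCP position; "ee_rot": TCP orientation; "ft_force": force on the tool from outside, world axes, zero at the start; "wrist_torque": the same for the moment, N m; "gripper_width": finger opening in m.
Only numpy, scipy, OpenCV 4.12 (cv2) and the standard library are available. Lean on these libraries where they do the work, as an engineer would, in place of code of your own. Each camera call takes 0.05 s, during which the arm holds its last target.

## Working session

There is one attempt and no reset: what is moved stays moved. The work goes in short steps, Python scripts to look and compute and a shell command to move; the robot and the scene stay as the last step left them, time stands still between calls to the robot, and variables do not carry over. Pictures are saved under pics/ and viewed, and the job is handed in when it is done.

```bash
ls -la; mkdir -p pics; python3 - <<'E'
from rig import ctrl
import cv2
print(ctrl.observe())
for n in ("scene","top"):
    p,d=ctrl.camera(n); cv2.imwrite(f"pics/{n}0.png",p)
    c=ctrl.get_calibration(n); print(n,c)
    for t in ["case","lid","lid_handle","latch","latch_tip","lid_free_edge","bench_block","round_stake","black_tin","flux_jar"]:
        print(t,[(b['score'],b['xyz']) for b in ctrl.boxes_of(n,t)][:2])
print(ctrl.observe()['time_s'])
E
```

```text
total 12
drwxr-xr-x  3 agent agent 4096 Dec  6 15:13 .
drwxr-xr-x 23 root  root  4096 Dec  6 15:13 ..
drwxr-xr-x  2 agent agent 4096 Dec  6 15:13 pics
{'time_s': 0.0, 'joints': array([ 1.19149652,  0.4267355 ,  0.07384477,  1.6065847 , -0.03408335,
        1.1108133 , -0.06708584]), 'qd': array([ 0.00229269, -0.00015723,  0.00066756,  0.00034944, -0.0001742 ,
       -0.0007614 , -0.00017915]), 'tau': array([ 3.55562406e-03, -9.35816002e+01,  3.66834484e+00, -4.54198515e+01,
       -4.88712522e-02,  2.01672170e-02,  1.55856810e-04]), 'ee_pos': array([ 0.15366184, -0.6569598 ,  0.30198288]), 'ee_rot': array([-3.11963018e+00, -3.60024886e-01,  3.97061817e-04]), 'ft_force': array([-0.32438077, -0.57433368, -0.5459792 ]), 'wrist_torque': array([ 0.00109112, -0.01837955,  0.03985355]), 'gripper_width': 0.09378719173296916}
scene {'intrinsics': array([[412.04558682,   0.        , 259.21500266],
       [  0.        , 412.04558682, 190.94362016],
       [  0.        ,   0.        ,   1.        ]]), 'distortion': array([-0.05247935,  0.        ,  0.        ,  0.        ,  0.        ]), 'R': ar
[... 947 characters left out ...]
041425],
       [-0.99844508,  0.01674735, -0.05316906],
       [ 0.05364773,  0.02956176, -0.99812225]]), 't': array([0.12802325, 0.53044516, 0.97117041])}
case [(0.98, [0.555, 0.2357, 0.0277]), (0.17, [0.4707, 0.2079, 0.0757])]
lid [(0.95, [0.5978, 0.1125, 0.0341])]
lid_handle [(0.59, [0.6024, 0.1113, 0.035])]
latch [(0.63, [0.4677, 0.2076, 0.0726]), (0.4, [0.6016, 0.1106, 0.0348])]
latch_tip [(0.68, [0.4709, 0.2076, 0.074]), (0.46, [0.6006, 0.1117, 0.0362])]
lid_free_edge [(0.7, [0.6034, 0.1114, 0.0377])]
bench_block [(0.9, [0.3796, 0.2664, 0.0178])]
round_stake [(0.77, [0.6725, -0.1199, 0.0155])]
black_tin [(0.76, [0.4344, 0.3435, 0.0048])]
flux_jar [(0.58, [0.4057, 0.0468, 0.0249])]
1.1
```

View pics/scene0.png

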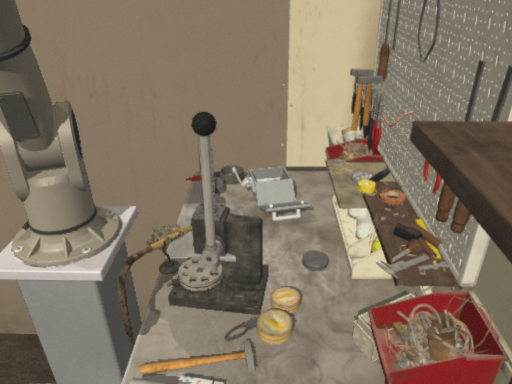

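View pics/top0.png

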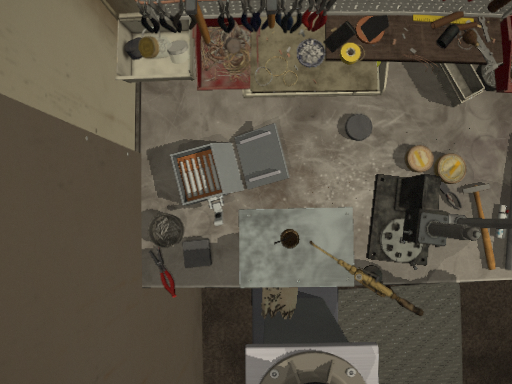

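```bash
cat > h.py <<'E'
import numpy as np, cv2
from rig import ctrl
from scipy.spatial.transform import Rotation as Ro
def cloud(n,shot=None):
    p,d=shot if shot is not None else ctrl.camera(n)
    c=ctrl.get_calibration(n)
    v,u=np.mgrid[0:384,0:512]
    uv=np.stack([u,v],-1).reshape(-1,1,2).astype(float)
    xy=cv2.undistortPoints(uv,c['intrinsics'],c['distortion']).reshape(384,512,2)
    P=np.concatenate([xy*d[...,None],d[...,None]],-1)
    W=(P-c['t'])@c['R']
    W[d<=0]=np.nan
    return p,W
def proj(n,X):
    c=ctrl.get_calibration(n)
    return cv2.projectPoints(np.atleast_2d(np.asarray(X,float)),cv2.Rodrigues(c['R'])[0],c['t'],c['intrinsics'],c['distortion'])[0][:,0]
E
python3 - <<'E'
from h import *
W={}
for n in("top","scene"):
    p,w=cloud(n); np.save(f"pics/{n}_W.npy",w); np.save(f"pics/{n}_p.npy",p)
    cv2.imwrite(f"pics/{n}_z.png",cv2.resize(p[100:280,130:330] if n=='top' else p[140:260,200:360],None,fx=4 if n=='scene' else 3,fy=4 if n=='scene' else 3,interpolation=cv2.INTER_CUBIC))
    w=w.reshape(-1,3); w=w[np.isfinite(w[:,0])]
    print(n)
    # coarse height map max z
    for x in np.arange(0.1,1.0,.1):
        r=[]
        for y in np.arange(-.8,.5,.1):
            m=(abs(w[:,0]-x)<.05)&(abs(w[:,1]-y)<.05)
            r.append(f"{np.percentile(w[m,2],99.5):6.2f}" if m.sum()>5 else "   -  ")
        print(f"{x:.1f}",*r)
    for t in["case","lid","lid_handle","latch"]:
        o=ctrl.outline_of(n,t)
        if o: print(t,o[0]['score'],o[0]['mask'].sum()); np.save(f"pics/{n}_{t}.npy",o[0]['mask'])
E
```

```text
top
0.1  -0.84  -0.84  -0.83  -0.84  -0.84  -0.83   0.00   0.02   0.06   0.02   0.00  -0.84   0.20
0.2    -      -      -      -      -    -0.19   0.09   0.00  -0.00   0.00  -0.00    -     0.45
0.3    -      -      -     0.03   0.01   0.03   0.09   0.09   0.01   0.01   0.00   0.02   0.55
0.4    -      -      -     0.03   0.02   0.36   0.39   0.07   0.06   0.05   0.10   0.04   0.55
0.5    -      -      -     0.02   0.02   0.36   0.21   0.03   0.00   0.04   0.10   0.06   0.54
0.6    -      -      -     0.00   0.03   0.03   0.03   0.02   0.00   0.05   0.06   0.06   0.55
0.7    -      -      -     0.10   0.15   0.06   0.00   0.17   0.17   0.17   0.16   0.01   0.54
0.8    -      -      -     0.11   0.19   0.31   0.19   0.23   0.36   0.41   0.40   0.37   0.51
0.9    -      -      -      -     0.24   0.29   0.24   0.24   0.24   0.24   0.25   0.27   0.31
case 0.94 3642
lid 0.61 197
lid_handle 0.7 2442
latch 0.51 202
scene
0.1    -      -      -      -      -      -     0.60   0.59   0.42   0.33   0.00    -     0.57
0.2    -      -      -      -      -     0.05   0.09   0.00   0.00  -0.00    -      -     0.57
0.3    -      -      -     0.03   0.02   0.03   0.09   0.10   0.01   0.01   0.01   0.01   0.57
0.4    -      -      -     0.03   0.02   0.43   0.36   0.07   0.00   0.01   0.10   0.04   0.56
0.5    -      -      -     0.01   0.03   0.44   0.21   0.03   0.00   0.04   0.11   0.06   0.56
0.6    -      -      -     0.00   0.03   0.03   0.03   0.02   0.01   0.06   0.06   0.06   0.56
0.7   0.53   0.53   0.53   0.15   0.15   0.00   0.02   0.17   0.17   0.17   0.16   0.01   0.56
0.8    -      -     0.30   0.20   0.53   0.52   0.31   0.23   0.38   0.41   0.46   0.37   0.56
0.9    -      -     0.18   0.27   0.58   0.61   0.60   0.59   0.59   0.58   0.58   0.57   0.56
case 0.93 1526
lid 0.61 388
lid_handle 0.81 489
```

View pics/top_z.png

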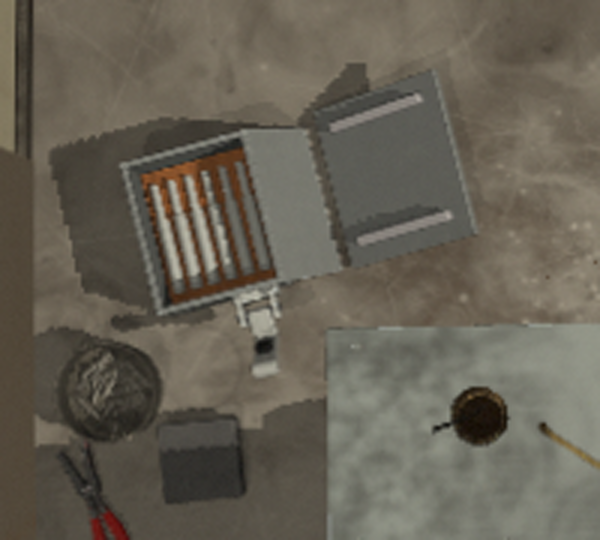

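View pics/scene_z.png

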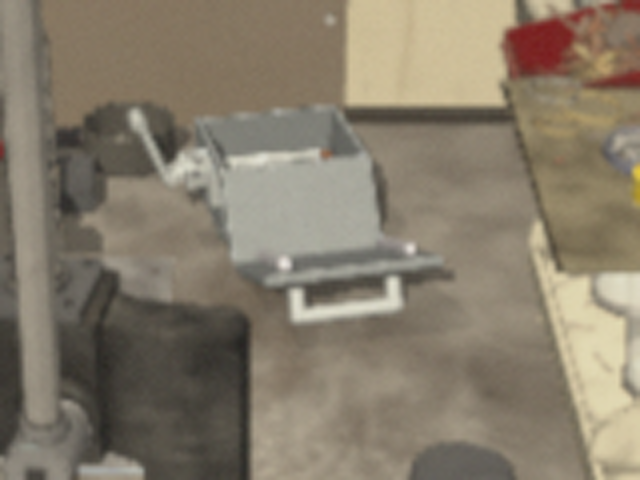

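```bash
python3 - <<'E'
from h import *
W=np.load("pics/top_W.npy"); m=np.load("pics/top_case.npy")
P=W[m]; P=P[np.isfinite(P[:,0])]
rim=P[(P[:,2]>.054)&(P[:,2]<.066)&(P[:,1]<.34)]
r=cv2.minAreaRect((rim[:,:2]*1000).astype(np.float32)); print("rim",len(rim),r,np.median(rim[:,2]))
# slope plane: all points from whole W near, normal tilt
def plane(Q,it=300,th=.002):
    rng=np.random.default_rng(0);best=None
    for _ in range(it):
        s=Q[rng.choice(len(Q),3,False)]; n=np.cross(s[1]-s[0],s[2]-s[0]); l=np.linalg.norm(n)
        if l<1e-6: continue
        n/=l; k=abs((Q-s[0])@n)<th
        if best is None or k.sum()>best.sum(): best=k
    c=Q[best].mean(0); n=np.linalg.svd(Q[best]-c)[2][2]; n*=np.sign(n[2]); return c,n,best
S=P[(P[:,2]>.008)&(P[:,2]<.055)]
c,n,k=plane(S); print("slope",c,n,k.sum(),"tilt from vert",np.degrees(np.arcsin(n[2])),"yaw",np.degrees(np.arctan2(n[0],-n[1])))
# foot line point: intersect z=0
print("foot pt dir", c[:2]-0)
A=W.reshape(-1,3); A=A[np.isfinite(A[:,0])]
L=A[(A[:,0]>.5)&(A[:,0]<.7)&(A[:,1]>0)&(A[:,1]<.17)&(A[:,2]>.008)]
c2,n2,k2=plane(L); print("lid",c2,n2,k2.sum(),np.degrees(np.arccos(n2[2])),"yaw of lid y:",np.degrees(np.arctan2(n2[0],n2[1])))
Q=L[k2]; 
e1=np.cross(n2,[0,0,1.]); e1/=np.linalg.norm(e1); e2=np.cross(n2,e1)
q=(np.c_[(Q-c2)@e1,(Q-c2)@e2]*1000).astype(np.float32); r2=cv2.minAreaRect(q); print(r2)
cc=c2+e1*r2[0][0]/1000+e2*r2[0][1]/1000; print("center inner face",cc)
for b in cv2.boxPoints(r2): print(c2+e1*b[0]/1000+e2*b[1]/1000)
# ball and press
B=A[(A[:,0]>.25)&(A[:,0]<.6)&(A[:,1]>-.42)&(A[:,1]<-.05)&(A[:,2]>.1)]
print("press",B.min(0),B.max(0))
A2=np.load("pics/scene_W.npy").reshape(-1,3);A2=A2[np.isfinite(A2[:,0])]
B=A2[(A2[:,0]>.25)&(A2[:,0]<.6)&(A2[:,1]>-.42)&(A2[:,1]<-.05)&(A2[:,2]>.25)]
print("press",B.min(0),B.max(0))
# lid points from scene for cross-check
L=A2[(A2[:,0]>.5)&(A2[:,0]<.7)&(A2[:,1]>0.03)&(A2[:,1]<.17)&(A2[:,2]>.008)]
c3,n3,k3=plane(L); print("scene plane",c3,n3,k3.sum())
lt=np.load("pics/top_latch.npy"); T=W[lt]; print("latch top",np.nanmedian(T[T[:,2]>.08],0) if (T[:,2]>.08).any() else None, np.nanmax(T[:,2]))
N=A[(A[:,0]>.42)&(A[:,0]<.5)&(A[:,1]>.15)&(A[:,1]<.26)&(A[:,2]>.07)]; print(N[np.argsort(-N[:,2])][:12])
E
```

```text
rim 681 ((540.3225708007812, 249.9187469482422), (166.0860595703125, 104.6035385131836), 14.574106216430664) 0.058653002213615274
slope [0.56870217 0.25559626 0.02401698] [0.0828613  0.03024599 0.99610199] 703 tilt from vert 84.93942334477872 yaw 110.05306778441779
foot pt dir [0.56870217 0.25559626]
lid [0.60000309 0.11172392 0.03133973] [-0.09738368  0.40323118  0.90990166] 1675 24.508234405281176 yaw of lid y: -13.577418900160982
((2.1886520385742188, 2.00274658203125), (109.26708984375, 130.46144104003906), 89.26388549804688)
center inner face [0.60170277 0.1140091  0.03050894]
[0.54910814 0.05095539 0.05282274]
[0.67627121 0.08009743 0.05351801]
[0.6542974  0.17706281 0.00819514]
[0.52713433 0.14792078 0.00749987]
press [ 0.39892926 -0.3036201   0.10012488] [ 0.54420652 -0.16740937  0.38680765]
press [ 0.42487811 -0.31328153  0.25041795] [ 0.47046995 -0.21149513  0.43730286]
scene plane [0.60253669 0.09635402 0.0399466 ] [-0.10231812  0.38510775  0.91718211] 199
latch top [0.45598693 0.20766146 0.10176319] 0.10772891726924931
[[0.45089612 0.20920742 0.10772892]
 [0.45504325 0.20059731 0.10765262]
 [0.45089955 0.21144598 0.1070284 ]
 [0.4465375  0.20515862 0.10628227]
 [0.45712938 0.20077508 0.10600419]
 [0.45075578 0.20302511 0.1057826 ]
 [0.4465905  0.21168265 0.10565145]
 [0.45501024 0.20301415 0.10546346]
 [0.4506925  0.19877463 0.10544926]
 [0.44863605 0.20525057 0.10536511]
 [0.448602   0.20313321 0.10512775]
 [0.45494477 0.19877336 0.1050317 ]]
```

```bash
cat >> h.py <<'E'
E
python3 - <<'E'
from h import *
from scipy.optimize import minimize
W=np.load("pics/top_W.npy"); A=W.reshape(-1,3); A=A[np.isfinite(A[:,0])]
A=A[(A[:,0]>.45)&(A[:,0]<.66)&(A[:,1]>.12)&(A[:,1]<.33)]
R=A[(A[:,2]>.053)&(A[:,2]<.067)]
def loc(P,v):
    c,s=np.cos(v[2]),np.sin(v[2]); d=P[:,:2]-v[:2]; return np.c_[d[:,0]*c+d[:,1]*s,-d[:,0]*s+d[:,1]*c]
def cost(v):
    # points in the rim ring (between outer 60,50 & inner 55,45): distance to ring mid
    q=abs(loc(R,v)); 
    dx=q[:,0]-57.5e-3; dy=q[:,1]-47.5e-3
    o=np.hypot(np.maximum(dx,0),np.maximum(dy,0)); i=np.minimum(np.maximum(dx,dy),0)
    d=np.abs(o+i); return np.minimum(np.maximum(d-.0025,0),.008).sum()
best=min((minimize(cost,[.555+a,.235+b,np.radians(14+c)],method='Nelder-Mead',options=dict(xatol=1e-5,fatol=1e-7)) for a in(-.01,0,.01) for b in (-.01,0,.01) for c in(-2,2)),key=lambda r:r.fun)
v=best.x; print(v,np.degrees(v[2]),best.fun,len(R))
q=loc(R,v)*1000
print(np.histogram(q[:,0],np.arange(-100,80,5))); print(np.histogram(q[:,1],np.arange(-70,70,5)))
# slope
ql=loc(A,v); k=(abs(ql[:,0])<.05)&(ql[:,1]<-.052)&(ql[:,1]>-.085)
S=A[k]; print("slope expect z vs y:", [(round(y,3),round(float(np.median(A[k&(abs(ql[:,1]-y)<.004),2])),4),round((.092+y)/np.tan(np.radians(35)),4)) for y in (-.055,-.065,-.075,-.082)])
n=np.linalg.svd(S-S.mean(0))[2][2]; n*=np.sign(n[2]); print(n,np.degrees(np.arcsin(n[2])),np.degrees(np.arctan2(n[0],-n[1])))
# latch
N=loc(np.array([[.4505,.206,.1]]),v); print("latch tip in case",N)
def g(x,y):c,s=np.cos(v[2]),np.sin(v[2]); return v[:2]+np.array([x*c-y*s,x*s+y*c])
print("foot",g(0,-.092),"hinge",g(-.077,-.025))
E2=loc(np.array([[.6017,.1140,0],[.591,.1625,0],[.6127,.0655,0]]),v); print("lid centre, -y edge, +y edge in case",E2)
pts=[np.r_[g(x,y),z] for x,y,z in[(-.06,-.05,.06),(.06,-.05,.06),(.06,.05,.06),(-.06,.05,.06),(-.06,-.092,0),(.06,-.092,0)]]
for n in("top","scene"):
    p=np.load(f"pics/{n}_p.npy").copy(); p=cv2.resize(p,None,fx=1,fy=1)
    f=4; pp=cv2.resize(p,None,fx=f,fy=f,interpolation=cv2.INTER_CUBIC)
    u=(proj(n,pts)+.5)*f-.5
    for a,b in[(0,1),(1,2),(2,3),(3,0),(0,4),(4,5),(5,1)]: cv2.line(pp,tuple(u[a].round().astype(int)),tuple(u[b].round().astype(int)),(0,0,255),1)
    c0=u.mean(0).astype(int); cv2.imwrite(f"pics/fit_{n}.png",pp[max(0,c0[1]-280):c0[1]+280,max(0,c0[0]-380):c0[0]+380])
E
```

```text
[0.5607502  0.25705266 0.23680029] 13.567657304511107 1.2863230885440666 732
(array([ 9, 17, 16, 24, 32, 23, 11, 28, 94, 31, 16, 15, 16, 14, 14, 17, 16,
       15, 16, 15, 15, 16, 15, 16, 15, 17, 17, 15, 13, 18, 14, 99, 21,  0,
        0]), array([-100,  -95,  -90,  -85,  -80,  -75,  -70,  -65,  -60,  -55,  -50,
        -45,  -40,  -35,  -30,  -25,  -20,  -15,  -10,   -5,    0,    5,
         10,   15,   20,   25,   30,   35,   40,   45,   50,   55,   60,
         65,   70,   75]))
(array([  0,   0,   0,  56, 129,  54,  38,  37,  41,  39,  36,  30,  22,
        12,   9,  13,  10,  11,  12,  10,  12,   8,  13, 124,  16,   0,
         0]), array([-70, -65, -60, -55, -50, -45, -40, -35, -30, -25, -20, -15, -10,
        -5,   0,   5,  10,  15,  20,  25,  30,  35,  40,  45,  50,  55,
        60,  65]))
slope expect z vs y: [(-0.055, 0.0487, np.float64(0.0528)), (-0.065, 0.0352, np.float64(0.0386)), (-0.075, 0.0209, np.float64(0.0243)), (-0.082, 0.0111, np.float64(0.0143))]
[ 0.20019469 -0.79683745  0.5700633 ] 34.75464013838919 14.102905255164487
latch tip in case [[-0.11915013 -0.02376399]]
foot [0.58233279 0.16762005] hinge [0.49176383 0.21468663]
lid centre, -y edge, +y edge in case [[ 0.00624783 -0.14866713]
 [ 0.00722421 -0.09901044]
 [ 0.00556308 -0.19839419]]
```

View pics/fit_top.png

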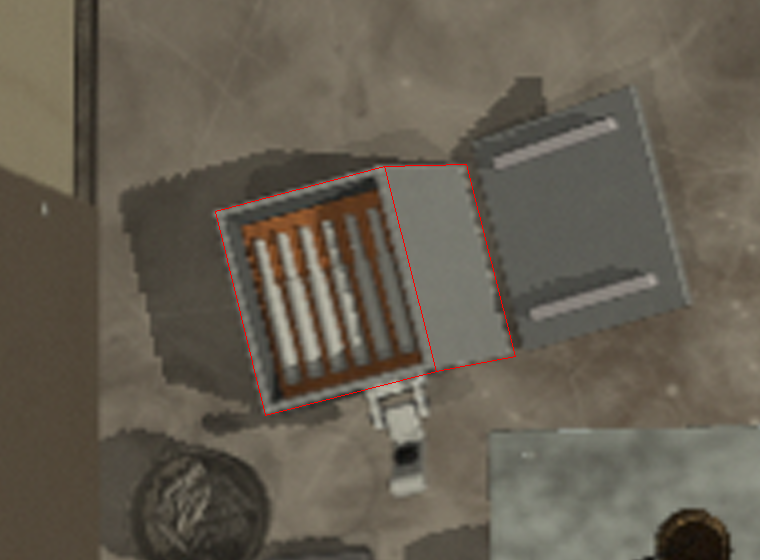

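View pics/fit_scene.png

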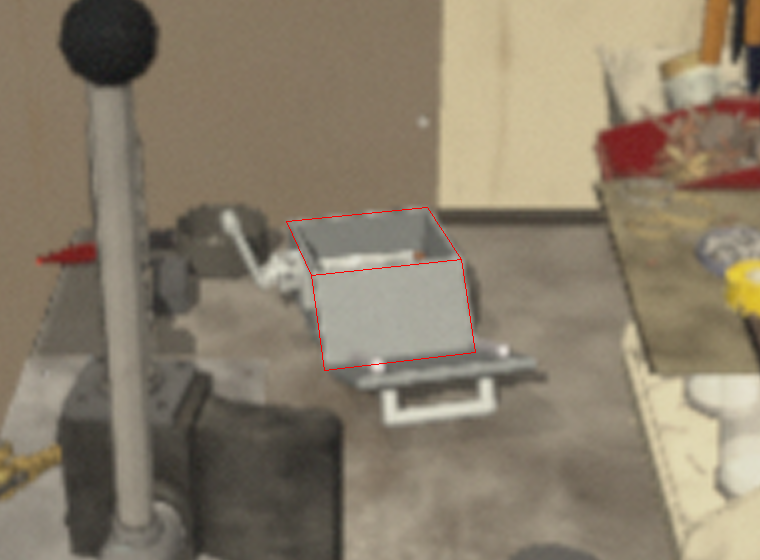

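```bash
python3 -m handwheel '[[0,0,0,0,0,-0.3,0.03],[0,0,0,0,0,-0.3,0.03],[0,0,0,0,0,-0.3,0.03],[0,0,0,0,0,-0.3,0.03],[0,0,0,0,0,-0.3,0.03],[0,0,0,0,0,-0.3,0.03],[0,0,0,0,0,-0.3,0.03],[0,0,0,0,0,-0.3,0.03]]' 20; python3 -c "
from h import *
o=ctrl.observe();print(o['joints'],o['ee_pos'],o['ee_rot'])"
```

```text
time_s: 2.4
ee_pos: [0.1537, -0.6573, 0.6037]
ee_rot: [3.119, 0.36, 0.001]
ft_force: [-0.6, -0.0, -1.2]
gripper_width: 0.0338
[ 1.1770319   0.33393647  0.10458554  1.11084062 -0.0345632   1.69646015
 -0.06961131] [ 0.15371428 -0.65733933  0.60366084] [3.11897803e+00 3.59809884e-01 6.58101145e-04]
```

```bash
python3 -m handwheel '[[0,0,0,0.28,-0.25,0,0.03],[0,0,0,0.28,-0.25,0,0.03],[0,0,0,0.28,-0.25,0,0.03],[0,0,0,0.28,-0.25,0,0.03],[0,0,0,0.28,-0.25,0,0.03],[0,0,0,0.28,-0.25,0,0.03],[0,0,0,0.28,-0.25,0,0.03],[0,0,0,0.28,-0.25,0,0.03]]' ; python3 -c "
from h import *
o=ctrl.observe();print(o['joints'],o['ee_pos'],o['ee_rot'])"
```

```text
time_s: 3.2
ee_pos: [0.3714, -0.3461, 0.6016]
ee_rot: [-3.119, -0.367, 0.001]
ft_force: [0.1, -1.0, 0.5]
gripper_width: 0.0306
[ 0.77395452  0.02853204 -0.1549064   1.47819814  0.00379266  1.63664593
 -0.71728972] [ 0.3714405  -0.34612055  0.60163448] [-3.11867024e+00 -3.66800070e-01  1.02768192e-03]
```

```bash
python3 -m handwheel '[[0,0,0,0.27,-0.23,0,0.03],[0,0,0,0.27,-0.23,0,0.03],[0,0,0,0.27,-0.23,0,0.03],[0,0,0,0.27,-0.23,0,0.03],[0,0,0,0.27,-0.23,0,0.03],[0,0,0,0.27,-0.23,0,0.03],[0,0,0,0.27,-0.23,0,0.03],[0,0,0,0.27,-0.23,0,0.03]]' ; python3 -c "
from h import *
o=ctrl.observe();print(o['joints'],o['ee_pos'],o['ee_rot'])"
```

```text
time_s: 4.0
ee_pos: [0.582, -0.0589, 0.6001]
ee_rot: [-3.116, -0.372, 0.005]
ft_force: [-0.4, -0.7, -0.6]
gripper_width: 0.0299
[ 0.36169958  0.1933919  -0.45864496  1.30903851  0.08252574  1.66159973
 -1.41572527] [ 0.58196702 -0.05887571  0.60005124] [-3.11641596 -0.37159421  0.00483663]
```

```bash
cat >> h.py <<'E'
C=np.array([.5606,.258]); YAW=np.radians(13.6)
X=np.array([np.cos(YAW),np.sin(YAW),0]); Y=np.array([-np.sin(YAW),np.cos(YAW),0]); Z=np.array([0,0,1.])
def c2w(x,y,z): return np.r_[C,0]+x*X+y*Y+z*Z
def w2c(p): d=np.asarray(p)-np.r_[C,0]; return np.array([d@X,d@Y,d@Z])
def pose(phi,s,z,x=.006,ahead=.097):
    f=np.radians(phi); a=np.cos(f)*Y-np.sin(f)*Z
    R=np.c_[X,np.cross(a,X),a]
    return R,c2w(x,s,z)-ahead*a
def rows(targets,start=None):
    if start is None:
        o=ctrl.observe(); start=(Ro.from_rotvec(o['ee_rot']).as_matrix(),o['ee_pos'])
    R0,p0=start
    for R,p in targets:
        rv=Ro.from_matrix(R0.T@R).as_rotvec(); d=R0.T@(p-p0)
        print('[%.3f,%.3f,%.3f, %.4f,%.4f,%.4f]'%(*rv,*d))
def now():
    o=ctrl.observe(); R=Ro.from_rotvec(o['ee_rot']).as_matrix(); a=R[:,2]
    print('t',o['time_s'],'phi %.1f'%np.degrees(np.arctan2(-a[2],a@Y)),'xerr',R[:,0]@Y,R[:,0]@Z,'tip(case)',w2c(o['ee_pos']+.097*a).round(4),'grasp',w2c(o['ee_pos']+.078*a).round(4),'ft',o['ft_force'].round(1),'w',o['gripper_width'].round(4)); print('j',o['joints'].round(2))
E
python3 - <<'E'
from h import *
now()
f=np.radians(45); a=np.array([np.cos(f),-np.sin(f)]); E=np.array([-.200,.0495])
for L in(-.12,-.04,.014):
    F=E+L*a; print(L,F); rows([pose(45,*F)])
E
```

```text
Traceback (most recent call last):
  File "h.py", line 34, in now
    print('t',o['time_s'],'phi %.1f'%np.degrees(np.arctan2(-a[2],a@Y)),'xerr',R[:,0]@Y,R[:,0]@Z,'tip(case)',w2c(o['ee_pos']+.097*a).round(4),'grasp',w2c(o['ee_pos']+.078*a).round(4),'ft',o['ft_force'].round(1),'w',o['gripper_width'].round(4)); print('j',o['joints'].round(2))
                                                                                                                                                                                                                      ^^^^^^^^^^^^^^^^^^^^^^^^
AttributeError: 'float' object has no attribute 'round'
```

```bash
sed -i "s/o\['gripper_width'\].round(4)/round(float(o['gripper_width']),4)/" h.py
python3 - <<'E'
from h import *
now()
f=np.radians(45); a=np.array([np.cos(f),-np.sin(f)]); E=np.array([-.200,.0495])
for L in(-.12,-.04,.014):
    F=E+L*a; print(L,F); rows([pose(45,*F)])
E
```

```text
t 4.0 phi 89.8 xerr -5.4267539215994735e-06 -0.0026937473064756003 tip(case) [-0.054  -0.3127  0.5031] grasp [-0.054  -0.3127  0.5221] ft [-0.4 -0.7 -0.6] w 0.0299
j [ 0.36  0.19 -0.46  1.31  0.08  1.66 -1.42]
-0.12 [-0.28485281  0.13435281]
[0.782,0.003,-0.001, 0.0608,0.0418,0.3968]
-0.04 [-0.22828427  0.07778427]
[0.782,0.003,-0.001, 0.0610,-0.0146,0.4536]
0.014 [-0.19010051  0.03960051]
[0.782,0.003,-0.001, 0.0611,-0.0526,0.4919]
```

```bash
python3 -m handwheel '[[0.78,0,0,0.061,0.042,0.25,0.03],[0.78,0,0,0.061,0.042,0.25,0.03],[0.78,0,0,0.061,0.042,0.25,0.03],[0.78,0,0,0.061,0.042,0.25,0.03],[0.78,0,0,0.061,0.042,0.25,0.03],[0.78,0,0,0.061,0.042,0.25,0.03],[0.78,0,0,0.061,0.042,0.25,0.03],[0.78,0,0,0.061,0.042,0.25,0.03]]' ; python3 - <<'E'
from h import *
now()
for n in("scene","top"):
    cv2.imwrite(f"pics/{n}_a.png",ctrl.camera(n)[0])
f=np.radians(45); a=np.array([np.cos(f),-np.sin(f)]); E=np.array([-.200,.0495])
for L in(-.12,-.04,.014):
    F=E+L*a; rows([pose(45,*F)])
E
```

```text
time_s: 4.8
ee_pos: [0.6491, -0.0906, 0.3549]
ee_rot: [-2.351, -0.274, 0.109]
ft_force: [0.6, 0.5, 1.0]
gripper_width: 0.0301
t 4.8 phi 45.5 xerr -0.006221449368772365 0.002193420354392017 tip(case) [ 0.0046 -0.2916  0.2857] grasp [ 0.0045 -0.3049  0.2993] ft [0.6 0.5 1. ] w 0.0301
j [ 0.6   0.6  -0.48  1.42 -0.44  1.5  -1.08]
[0.010,-0.007,-0.001, 0.0011,0.1033,0.1136]
[0.010,-0.007,-0.001, 0.0005,0.1026,0.1936]
[0.010,-0.007,-0.001, 0.0001,0.1020,0.2476]
```

View pics/scene_a.png

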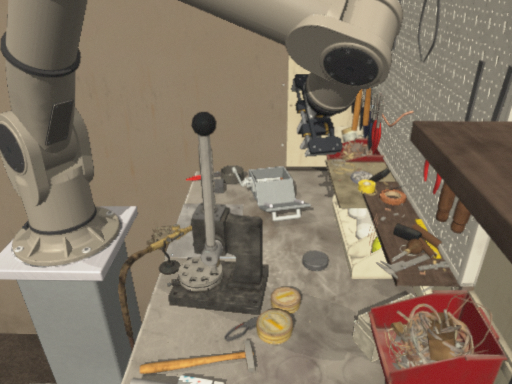

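View pics/top_a.png

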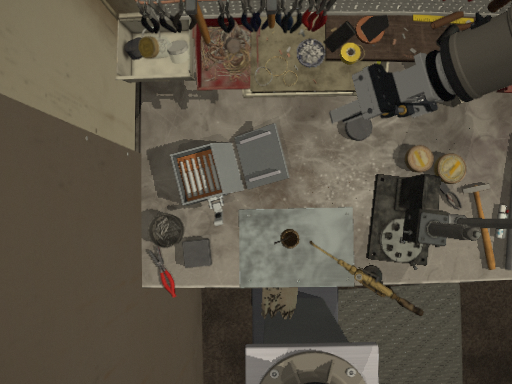

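```bash
python3 -m handwheel '[[0.01,-0.007,0,0.001,0.103,0.114,0.03],[0.01,-0.007,0,0.001,0.103,0.114,0.03],[0.01,-0.007,0,0.001,0.103,0.114,0.03],[0.01,-0.007,0,0.001,0.103,0.114,0.03],[0.01,-0.007,0,0,0.103,0.194,0.03],[0.01,-0.007,0,0,0.103,0.194,0.03],[0.01,-0.007,0,0,0.103,0.194,0.03],[0.01,-0.007,0,0,0.103,0.194,0.03]]' ; python3 - <<'E'
from h import *
now()
for n in("scene","top"):
    cv2.imwrite(f"pics/{n}_b.png",cv2.resize(ctrl.camera(n)[0][60:270,180:460],None,fx=2.8,fy=2.8))
f=np.radians(45); a=np.array([np.cos(f),-np.sin(f)]); E=np.array([-.200,.0495])
for L in(-.12,-.04,.014):
    F=E+L*a; rows([pose(45,*F)])
E
```

```text
time_s: 5.7
ee_pos: [0.6359, -0.0298, 0.1458]
ee_rot: [-2.34, -0.276, 0.117]
ft_force: [0.9, -0.3, 0.6]
gripper_width: 0.0299
t 5.7 phi 44.9 xerr -0.0017246636122388592 -0.0015375503092184828 tip(case) [ 0.0055 -0.2287  0.0773] grasp [ 0.0055 -0.2421  0.0907] ft [ 0.9 -0.3  0.6] w 0.0299
j [ 0.55  0.79 -0.49  1.63 -0.42  1.15 -0.95]
[-0.002,-0.001,-0.004, 0.0007,-0.0022,-0.0795]
[-0.002,-0.001,-0.004, 0.0006,-0.0021,0.0005]
[-0.002,-0.001,-0.004, 0.0005,-0.0020,0.0545]
```

View pics/scene_b.png

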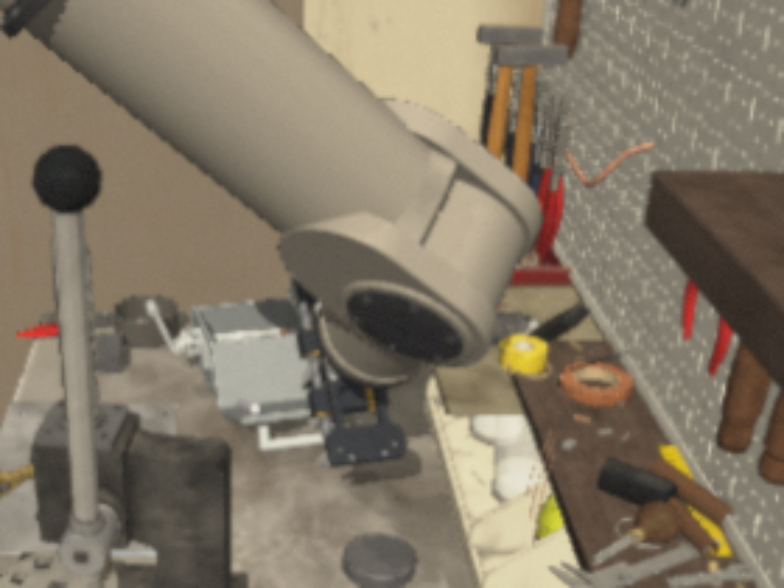

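View pics/top_b.png

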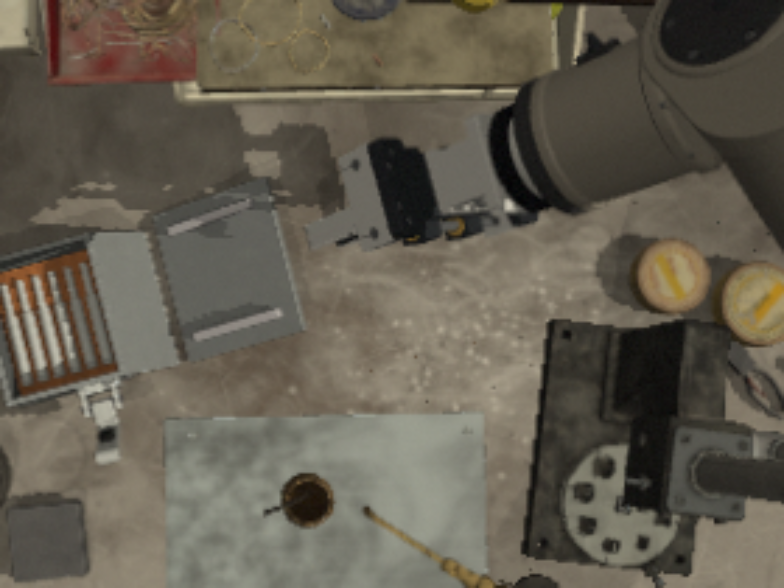

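```bash
python3 -m handwheel '[[0,0,0,0,-0.001,0.012,0.03],[0,0,0,0,-0.002,0.024,0.03],[0,0,0,0,-0.002,0.036,0.03],[0,0,0,0,-0.002,0.046,0.03],[0,0,0,0,-0.002,0.054,0.03],[0,0,0,0,-0.002,0.054,0.03],[0,0,0,0,-0.002,0.054,0.03],[0,0,0,0,-0.002,0.054,0.03]]' ; python3 - <<'E'
from h import *
now()
for n in("scene","top"):
    cv2.imwrite(f"pics/{n}_c.png",cv2.resize(ctrl.camera(n)[0][100:240,180:360],None,fx=4,fy=4,interpolation=cv2.INTER_CUBIC))
E
```

```text
time_s: 6.6
ee_pos: [0.6254, 0.0082, 0.106]
ee_rot: [-2.339, -0.273, 0.12]
ft_force: [0.2, -0.0, 0.6]
gripper_width: 0.0301
t 6.6 phi 44.8 xerr -0.003184614970330729 -0.004559457024911159 tip(case) [ 0.0041 -0.1892  0.0377] grasp [ 0.0042 -0.2027  0.0511] ft [ 0.2 -0.   0.6] w 0.0301
j [ 0.51  0.82 -0.5   1.68 -0.44  1.04 -0.95]
```

View pics/scene_c.png

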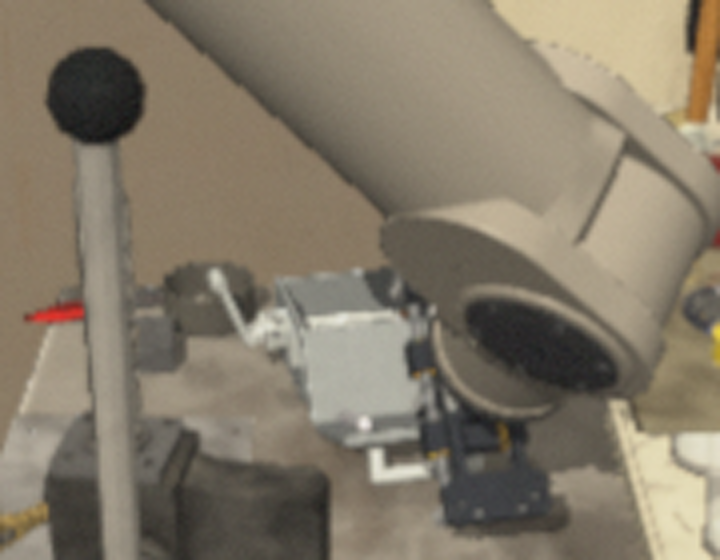

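View pics/top_c.png

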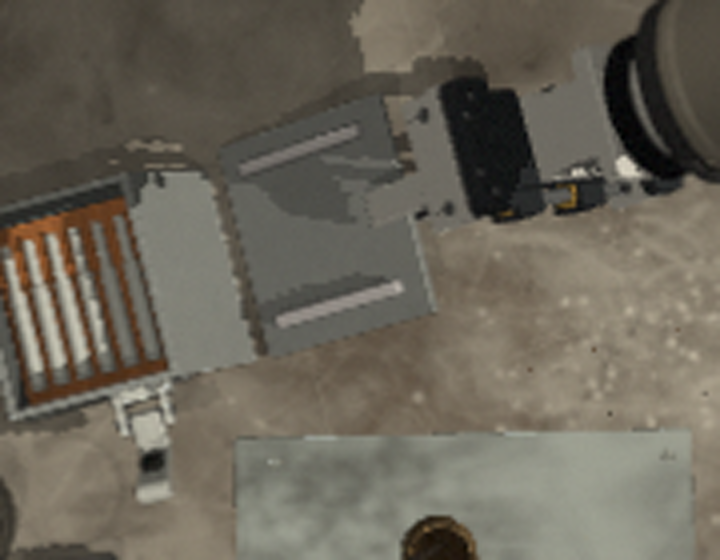

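```bash
cat >> h.py <<'E'
def lev(th,phi,L=.014,piv=-.100,lat=0.):
    t=np.radians(th); f=np.radians(phi)
    E=np.array([piv,0])+.110*np.array([-np.cos(t),np.sin(t)])+.004*np.array([np.sin(t),np.cos(t)])
    F=E+L*np.array([np.cos(f),-np.sin(f)])-lat*np.array([-np.sin(f),-np.cos(f)])
    return pose(phi,F[0],F[1])
E
python3 - <<'E'
from h import *
rows([lev(t,45+(t-25)*.5) for t in (31,37,43,49,55,61,67,73)])
print()
rows([lev(t,45+(t-25)*.5) for t in (79,85,91,97,103,110,118,125)],start=lev(73,69))
E
```

```text
[-0.057,0.001,-0.005, 0.0017,-0.0184,-0.0038]
[-0.109,0.001,-0.005, 0.0016,-0.0341,-0.0051]
[-0.161,0.001,-0.005, 0.0015,-0.0500,-0.0051]
[-0.214,0.001,-0.005, 0.0014,-0.0657,-0.0036]
[-0.266,0.002,-0.005, 0.0013,-0.0813,-0.0007]
[-0.318,0.002,-0.005, 0.0013,-0.0966,0.0036]
[-0.371,0.002,-0.005, 0.0012,-0.1114,0.0092]
[-0.423,0.002,-0.005, 0.0011,-0.1257,0.0162]

[-0.052,-0.000,0.000, 0.0000,-0.0157,0.0019]
[-0.105,0.000,-0.000, 0.0000,-0.0312,0.0053]
[-0.157,-0.000,-0.000, -0.0000,-0.0462,0.0100]
[-0.209,-0.000,0.000, -0.0000,-0.0608,0.0160]
[-0.262,-0.000,-0.000, -0.0000,-0.0746,0.0233]
[-0.323,-0.000,-0.000, -0.0000,-0.0899,0.0333]
[-0.393,-0.000,0.000, -0.0000,-0.1057,0.0466]
[-0.454,-0.000,-0.000, -0.0000,-0.1182,0.0597]
```

```bash
python3 -m handwheel '[[-0.057,0,-0.003,0.001,-0.018,-0.004,0.03],[-0.109,0,-0.005,0.0015,-0.034,-0.005,0.03],[-0.161,0,-0.005,0.0015,-0.05,-0.005,0.03],[-0.214,0,-0.005,0.0015,-0.066,-0.004,0.03],[-0.266,0.002,-0.005,0.0013,-0.081,-0.001,0.03],[-0.318,0.002,-0.005,0.0013,-0.097,0.004,0.03],[-0.371,0.002,-0.005,0.0012,-0.111,0.009,0.03],[-0.423,0.002,-0.005,0.0011,-0.126,0.016,0.03]]' ; python3 - <<'E'
from h import *
now()
for n in("scene","top"):
    cv2.imwrite(f"pics/{n}_d.png",cv2.resize(ctrl.camera(n)[0][100:240,180:360],None,fx=4,fy=4,interpolation=cv2.INTER_CUBIC))
rows([lev(t,45+(t-25)*.5) for t in (79,85,91,97,103,110,118,125)])
E
```

```text
time_s: 7.5
ee_pos: [0.6035, 0.1061, 0.1849]
ee_rot: [-2.76, -0.328, 0.059]
ft_force: [0.8, -0.2, -0.5]
gripper_width: 0.0298
t 7.5 phi 69.1 xerr -0.0005870907689301761 0.0007362256677795678 tip(case) [ 0.0061 -0.1231  0.0943] grasp [ 0.0061 -0.1299  0.112 ] ft [ 0.8 -0.2 -0.5] w 0.0298
j [ 0.17  0.52 -0.38  1.81 -0.23  0.88 -1.36]
[-0.052,-0.001,0.005, -0.0003,-0.0113,0.0025]
[-0.104,-0.001,0.005, -0.0002,-0.0267,0.0058]
[-0.157,-0.001,0.005, -0.0001,-0.0418,0.0106]
[-0.209,-0.001,0.005, -0.0000,-0.0563,0.0166]
[-0.261,-0.001,0.005, 0.0001,-0.0702,0.0239]
[-0.323,-0.001,0.005, 0.0001,-0.0854,0.0339]
[-0.392,-0.001,0.005, 0.0002,-0.1013,0.0472]
[-0.453,-0.002,0.005, 0.0003,-0.1137,0.0602]
```

View pics/scene_d.png

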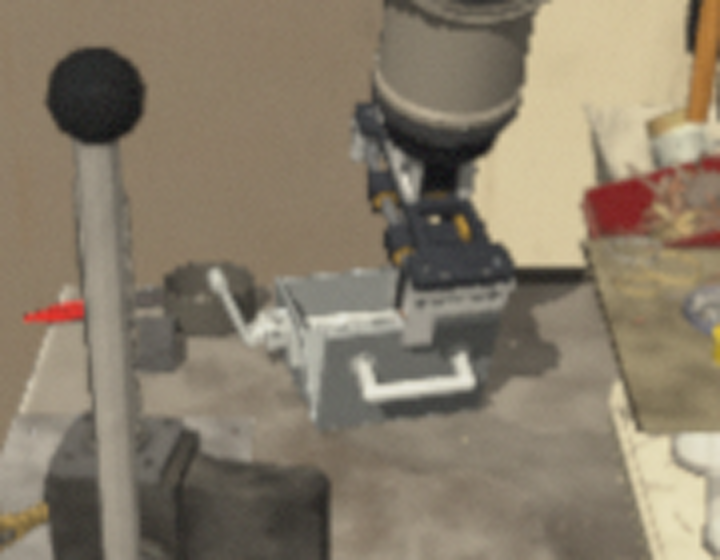

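View pics/top_d.png

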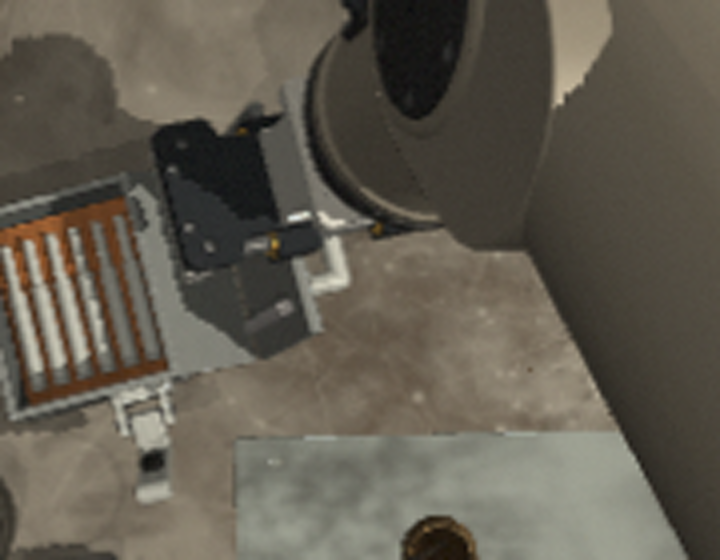

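Lever is working: the lid stands up at about 65–70° (handle visible at (415,380) in the scene crop). Continue over.

```bash
python3 -m handwheel '[[-0.052,0,0.003,0,-0.013,0.0025,0.03],[-0.104,0,0.005,0,-0.027,0.006,0.03],[-0.157,0,0.005,0,-0.042,0.011,0.03],[-0.209,0,0.005,0,-0.056,0.017,0.03],[-0.261,0,0.005,0,-0.07,0.024,0.03],[-0.323,0,0.005,0,-0.085,0.034,0.03],[-0.392,0,0.005,0,-0.101,0.047,0.03],[-0.453,0,0.005,0,-0.114,0.06,0.03]]' ; python3 - <<'E'
from h import *
now()
for n in("scene","top"):
    cv2.imwrite(f"pics/{n}_e.png",cv2.resize(ctrl.camera(n)[0][100:240,180:360],None,fx=4,fy=4,interpolation=cv2.INTER_CUBIC))
E
```

```text
time_s: 8.4
ee_pos: [0.5746, 0.2284, 0.1703]
ee_rot: [3.03, 0.352, 0.016]
ft_force: [-8.5, -37.0, 72.4]
gripper_width: 0.0313
t 8.4 phi 95.3 xerr -0.006367545373570087 -0.00032627617617250054 tip(case) [ 0.0066 -0.041   0.0737] grasp [ 0.0066 -0.0393  0.0926] ft [ -8.5 -37.   72.4] w 0.0313
j [-0.39  0.49 -0.17  1.83  0.22  0.87 -2.03]
```

View pics/scene_e.png

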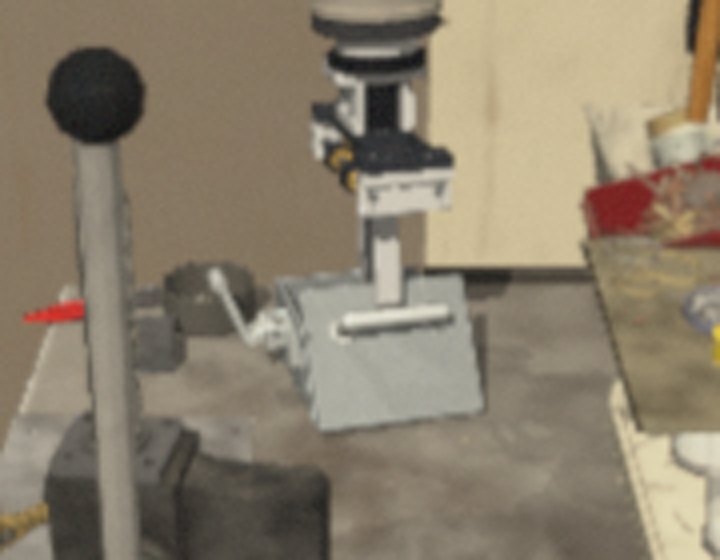

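View pics/top_e.png

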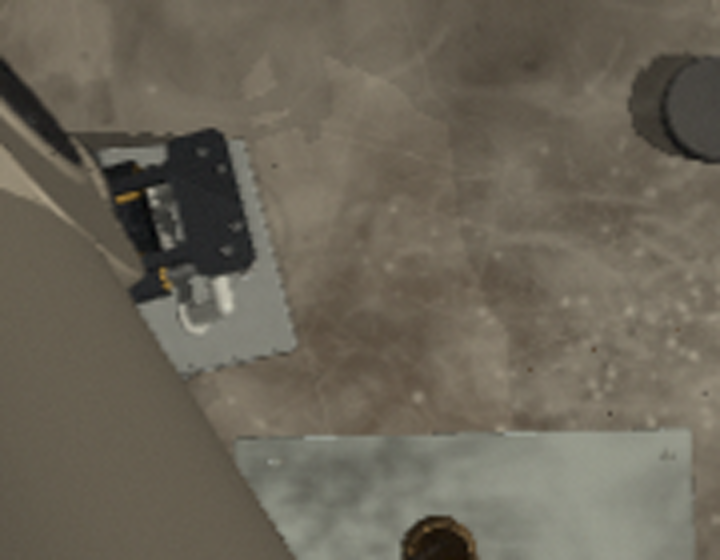

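```bash
python3 -m handwheel '[[0,0,0,0,0,-0.01,0.032],[0,0,0,0,0,-0.025,0.036],[0,0,0,0,0,-0.04,0.036],[0,0,0,0,0,-0.07,0.036],[0,0,0,0,0,-0.1,0.036],[0,0,0,0,0,-0.1,0.036],[0,0,0,0,0,-0.1,0.036],[0,0,0,0,0,-0.1,0.036]]' ; python3 - <<'E'
from h import *
now()
for n in("scene","top"):
    s=ctrl.camera(n)
    cv2.imwrite(f"pics/{n}_f.png",cv2.resize(s[0][100:240,180:360],None,fx=4,fy=4,interpolation=cv2.INTER_CUBIC))
E
```

```text
time_s: 9.3
ee_pos: [0.5711, 0.2386, 0.268]
ee_rot: [3.035, 0.355, 0.012]
ft_force: [-0.1, 0.0, 0.5]
gripper_width: 0.036
t 9.3 phi 94.9 xerr -0.004776599672142706 -0.002240052419585528 tip(case) [ 0.0053 -0.0297  0.1714] grasp [ 0.0054 -0.028   0.1903] ft [-0.1  0.   0.5] w 0.036
j [-0.39  0.38 -0.19  1.75  0.17  1.05 -1.99]
```

View pics/scene_f.png

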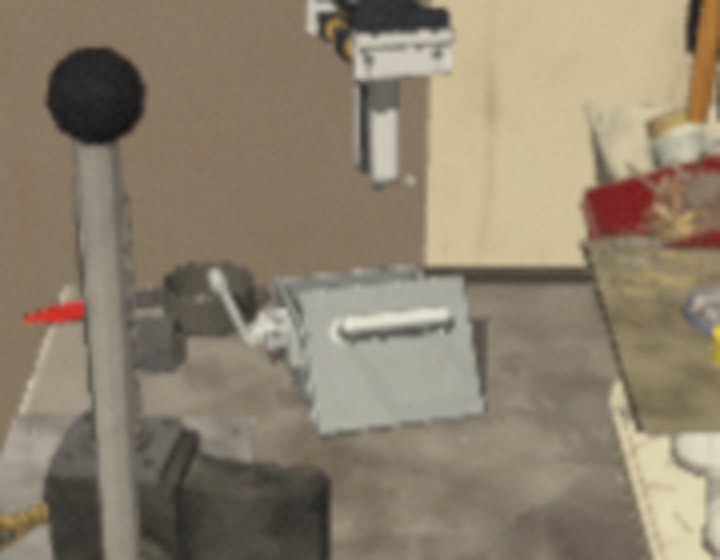

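View pics/top_f.png

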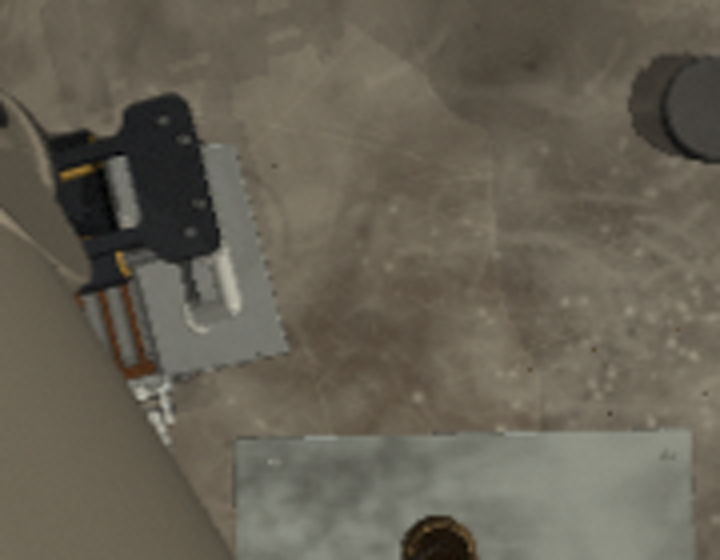

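```bash
cat >> h.py <<'E'
def plane(Q,it=400,th=.002):
    rng=np.random.default_rng(0);best=None
    for _ in range(it):
        s=Q[rng.choice(len(Q),3,False)]; n=np.cross(s[1]-s[0],s[2]-s[0]); l=np.linalg.norm(n)
        if l<1e-6: continue
        n/=l; k=abs((Q-s[0])@n)<th
        if best is None or k.sum()>best.sum(): best=k
    c=Q[best].mean(0); n=np.linalg.svd(Q[best]-c)[2][2]; n*=np.sign(n[2]); return c,n,best
def cc(W):
    A=W.reshape(-1,3); A=A[np.isfinite(A[:,0])]; d=A-np.r_[C,0]
    return np.c_[d@X,d@Y,d[:,2]]
E
python3 - <<'E'
from h import *
for n in("scene","top"):
    p,W=cloud(n); q=cc(W); np.save(f"pics/{n}_q2.npy",q)
    k=(abs(q[:,0])<.085)&(q[:,1]<-.02)&(q[:,1]>-.15)&(q[:,2]>.012)&(q[:,2]<.12)
    Q=q[k]; c,nn,b=plane(Q); print(n,k.sum(),b.sum(),c.round(4),nn.round(4),"tilt",np.degrees(np.arcsin(nn[2])).round(1))
    e1=np.array([1,0,0])-nn[0]*nn; e1/=np.linalg.norm(e1); e2=np.cross(nn,e1)
    r=(np.c_[(Q[b]-c)@e1,(Q[b]-c)@e2]*1000).astype(np.float32)
    print(np.percentile(r,[.5,2,50,98,99.5],axis=0).round(1)); rr=cv2.minAreaRect(r); print(rr)
    for bp in cv2.boxPoints(rr): print((c+e1*bp[0]/1000+e2*bp[1]/1000).round(4))
    d=(Q-c)@nn; H=Q[(d>.022)&(d<.04)]; h=d[(d>.022)&(d<.04)]
    print("handle pts",len(H)); 
    if len(H)>5: print(np.median(H,0),H.min(0),H.max(0),h.max())
E
```

```text
scene 1510 751 [ 0.0061 -0.0794  0.0508] [ 0.013  -0.7868  0.617 ] tilt 38.1
[[-63.2 -48.7]
 [-61.8 -47.6]
 [ -1.2  -3.2]
 [ 64.5  52.5]
 [ 65.5  54.5]]
((1.3617782592773438, 2.875133514404297), (104.63037109375, 129.957275390625), 89.9625473022461)
[-0.0575 -0.1106  0.0124]
[ 0.0724 -0.1093  0.0113]
[ 0.0725 -0.0447  0.0936]
[-0.0575 -0.046   0.0947]
handle pts 106
[ 0.00647746 -0.09411522  0.08607457] [-0.03516812 -0.09953334  0.07834174] [ 0.04717517 -0.08784142  0.091824  ] 0.03854750322412016
top 1375 833 [-0.0114 -0.0754  0.0524] [ 0.0081 -0.8013  0.5982] tilt 36.7
[[-46.4 -49.9]
 [-45.4 -49.3]
 [ -5.7   1.8]
 [ 76.2  50.1]
 [ 81.3  51.1]]
((17.679779052734375, 0.3417015075683594), (128.9123077392578, 102.71895599365234), 0.016503501683473587)
[-0.0582 -0.0447  0.0941]
[-0.0582 -0.1062  0.0118]
[ 0.0707 -0.1053  0.0112]
[ 0.0707 -0.0439  0.0935]
handle pts 100
[-0.01680818 -0.09022501  0.08553792] [-0.03484975 -0.09481971  0.07973739] [ 0.04399663 -0.08043053  0.0908905 ] 0.03536249467361569
```

```bash
python3 - <<'E'
from h import *
a=np.array([np.cos(np.radians(36)),-np.sin(np.radians(36))]); H=np.array([-.0885,.0825])
for L in(-.09,-.02,0): rows([pose(36,*(H+L*a),x=.0065,ahead=.078)])
E
```

```text
[1.029,0.000,-0.005, 0.0020,0.1950,0.1037]
[1.029,0.000,-0.005, 0.0018,0.1351,0.1398]
[1.029,0.000,-0.005, 0.0018,0.1179,0.1502]
```

```bash
python3 -m handwheel '[[0.14,0,0,0.002,0.025,0.005,0.04],[0.29,0,0,0.002,0.055,0.02,0.04],[0.43,0,-0.005,0.002,0.085,0.04,0.04],[0.58,0,-0.005,0.002,0.11,0.055,0.04],[0.72,0,-0.005,0.002,0.14,0.07,0.04],[0.87,0,-0.005,0.002,0.17,0.085,0.04],[1.029,0,-0.005,0.002,0.195,0.104,0.04],[1.029,0,-0.005,0.002,0.195,0.104,0.04]]' 60; python3 - <<'E'
from h import *
now()
for n in("scene","top"):
    s=ctrl.camera(n)
    cv2.imwrite(f"pics/{n}_g.png",cv2.resize(s[0][80:240,180:380],None,fx=3.6,fy=3.6,interpolation=cv2.INTER_CUBIC))
a=np.array([np.cos(np.radians(36)),-np.sin(np.radians(36))]); H=np.array([-.0885,.0825])
for L in(-.09,-.02,0): rows([pose(36,*(H+L*a),x=.0065,ahead=.078)])
E
```

```text
time_s: 10.3
ee_pos: [0.6198, 0.0343, 0.1755]
ee_rot: [-2.181, -0.245, 0.135]
ft_force: [-1.0, -0.8, -0.5]
gripper_width: 0.0402
t 10.3 phi 35.6 xerr -0.010109260684859045 -0.006687871925583275 tip(case) [ 0.0053 -0.1524  0.119 ] grasp [ 0.0052 -0.1679  0.1301] ft [-1.  -0.8 -0.5] w 0.0402
j [ 0.47  0.76 -0.43  1.68 -0.64  1.2  -0.88]
[-0.003,-0.001,-0.005, 0.0003,-0.0025,0.0000]
[-0.003,-0.001,-0.005, 0.0002,-0.0023,0.0700]
[-0.003,-0.001,-0.005, 0.0002,-0.0023,0.0900]
```

View pics/scene_g.png

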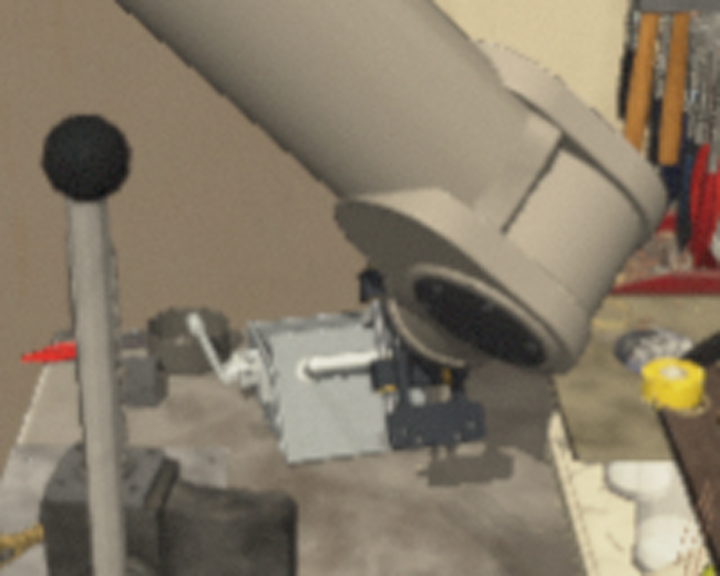

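View pics/top_g.png

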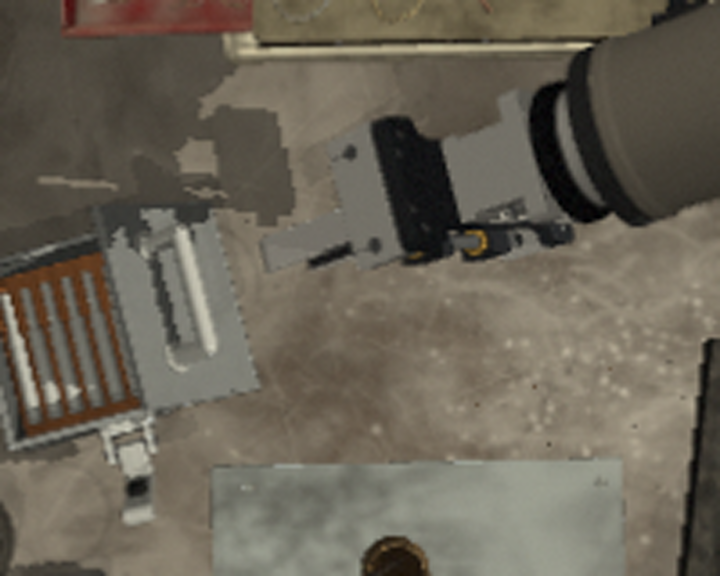

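```bash
python3 -m handwheel '[[-0.003,0,-0.005,0,-0.002,0.025,0.04],[-0.003,0,-0.005,0,-0.0025,0.05,0.04],[-0.003,0,-0.005,0,-0.0025,0.07,0.04],[-0.003,0,-0.005,0,-0.0025,0.082,0.04],[-0.003,0,-0.005,0,-0.0025,0.088,0.04],[-0.003,0,-0.005,0,-0.0025,0.088,0.04],[-0.003,0,-0.005,0,-0.0025,0.088,0.03],[-0.003,0,-0.005,0,-0.0025,0.088,0.02]]' 60; python3 - <<'E'
from h import *
now()
E
```

```text
time_s: 11.2
ee_pos: [0.6035, 0.1116, 0.1324]
ee_rot: [-2.189, -0.266, 0.128]
ft_force: [0.2, -0.3, 0.1]
gripper_width: 0.0272
t 11.2 phi 36.2 xerr 0.001857695361595716 0.0055056416778356265 tip(case) [ 0.0074 -0.0741  0.0751] grasp [ 0.0074 -0.0895  0.0864] ft [ 0.2 -0.3  0.1] w 0.0272
j [ 0.4   0.79 -0.48  1.76 -0.68  1.04 -0.85]
```

```bash
python3 -m handwheel '[[0,0,0,0,0.002,0.002,0.02],[0,0,0,0,0.002,0.002,0.012],[0,0,0,0,0.002,0.002,0.005],[0,0,0,0,0.002,0.002,0],[0,0,0,0,0.002,0.002,0],[0,0,0,0,0.002,0.002,0],[0,0,0,0,0.002,0.002,0],[0,0,0,0,0.002,0.002,0]]' 60; python3 - <<'E'
from h import *
now()
for n in("scene","top"):
    s=ctrl.camera(n)
    cv2.imwrite(f"pics/{n}_h.png",cv2.resize(s[0][80:240,180:380],None,fx=3.6,fy=3.6,interpolation=cv2.INTER_CUBIC))
E
```

```text
time_s: 12.0
ee_pos: [0.603, 0.1123, 0.1291]
ee_rot: [-2.189, -0.266, 0.129]
ft_force: [0.2, -5.0, -2.9]
gripper_width: 0.0104
t 12.0 phi 36.2 xerr 0.0023446230244176013 0.004796355389008189 tip(case) [ 0.007  -0.0732  0.0718] grasp [ 0.007  -0.0886  0.083 ] ft [ 0.2 -5.  -2.9] w 0.0104
j [ 0.4   0.79 -0.48  1.76 -0.68  1.03 -0.85]
```

View pics/top_h.png

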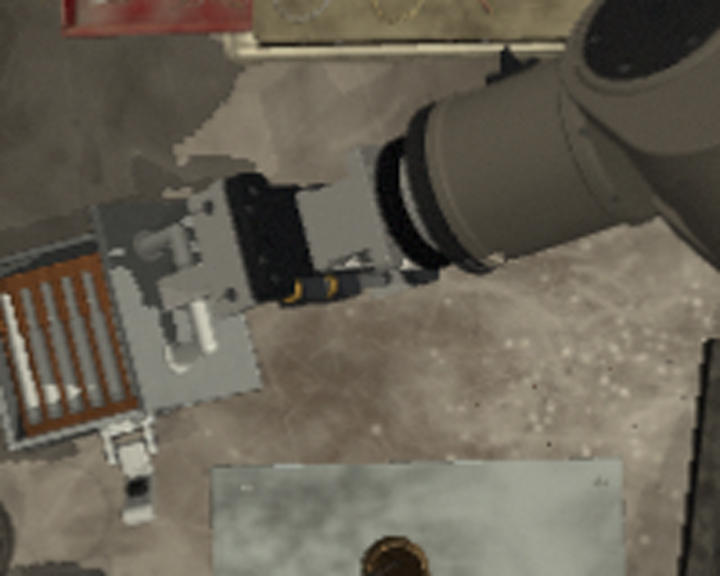

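```bash
python3 - <<'E'
from h import *
P=[(36.2,-.098,.090),(36.2,-.106,.105),(36.2,-.112,.125),(36.2,-.115,.15),(36.2,-.115,.17)]
rows([pose(f,s,z,x=.007,ahead=.078) for f,s,z in P])
print()
rows([pose(f,s,z,x=.0005+.0065*(1-i/7),ahead=.078) for i,(f,s,z) in enumerate([(44,-.1,.17),(52,-.08,.17),(60,-.06,.17),(68,-.04,.17),(76,-.02,.17),(83,0,.17),(90,.02,.17),(90,.02,.17)])],start=pose(36.2,-.115,.17,x=.007,ahead=.078))
E
```

```text
[-0.000,-0.001,0.005, 0.0001,-0.0001,-0.0117]
[-0.000,-0.001,0.005, 0.0001,-0.0075,-0.0270]
[-0.000,-0.001,0.005, 0.0002,-0.0201,-0.0437]
[-0.000,-0.001,0.005, 0.0003,-0.0385,-0.0609]
[-0.000,-0.001,0.005, 0.0004,-0.0546,-0.0727]

[-0.136,0.000,0.000, -0.0000,-0.0194,0.0128]
[-0.276,0.000,0.000, -0.0009,-0.0419,0.0312]
[-0.415,0.000,0.000, -0.0019,-0.0640,0.0510]
[-0.555,0.000,-0.000, -0.0028,-0.0854,0.0722]
[-0.695,0.000,0.000, -0.0037,-0.1060,0.0947]
[-0.817,0.000,0.000, -0.0046,-0.1248,0.1174]
[-0.939,0.000,0.000, -0.0056,-0.1427,0.1409]
[-0.939,0.000,0.000, -0.0065,-0.1427,0.1409]
```

```bash
python3 -m handwheel '[[0,0,0,0,0,-0.012,0],[0,0,0,0,-0.004,-0.02,0],[0,0,0,0,-0.008,-0.027,0],[0,0,0,0,-0.02,-0.044,0],[0,0,0,0,-0.038,-0.061,0],[0,0,0,0,-0.055,-0.073,0],[0,0,0,0,-0.055,-0.073,0],[0,0,0,0,-0.055,-0.073,0]]' 60; python3 - <<'E'
from h import *
now()
for n in("scene","top"):
    s=ctrl.camera(n)
    cv2.imwrite(f"pics/{n}_i.png",cv2.resize(s[0][80:240,180:380],None,fx=3.6,fy=3.6,interpolation=cv2.INTER_CUBIC))
rows([pose(f,s,z,x=.0005+.0065*(1-i/7),ahead=.078) for i,(f,s,z) in enumerate([(44,-.1,.17),(52,-.08,.17),(60,-.06,.17),(68,-.04,.17),(76,-.02,.17),(83,0,.17),(90,.02,.17),(90,.02,.17)])])
E
```

```text
time_s: 12.9
ee_pos: [0.6086, 0.0871, 0.2168]
ee_rot: [-2.189, -0.268, 0.128]
ft_force: [-0.6, 0.2, -4.6]
gripper_width: 0.0108
t 12.9 phi 36.2 xerr 0.0032470192018125457 0.00545398456086002 tip(case) [ 0.0066 -0.0991  0.1595] grasp [ 0.0065 -0.1144  0.1707] ft [-0.6  0.2 -4.6] w 0.0108
j [ 0.43  0.68 -0.47  1.72 -0.67  1.17 -0.93]
[-0.137,0.000,0.005, 0.0010,-0.0194,0.0122]
[-0.277,-0.000,0.005, 0.0001,-0.0419,0.0306]
[-0.417,-0.001,0.005, -0.0007,-0.0639,0.0504]
[-0.556,-0.001,0.005, -0.0015,-0.0853,0.0717]
[-0.696,-0.001,0.005, -0.0023,-0.1059,0.0942]
[-0.818,-0.002,0.005, -0.0031,-0.1247,0.1169]
[-0.940,-0.002,0.005, -0.0040,-0.1425,0.1404]
[-0.940,-0.002,0.005, -0.0049,-0.1425,0.1404]
```

View pics/scene_i.png

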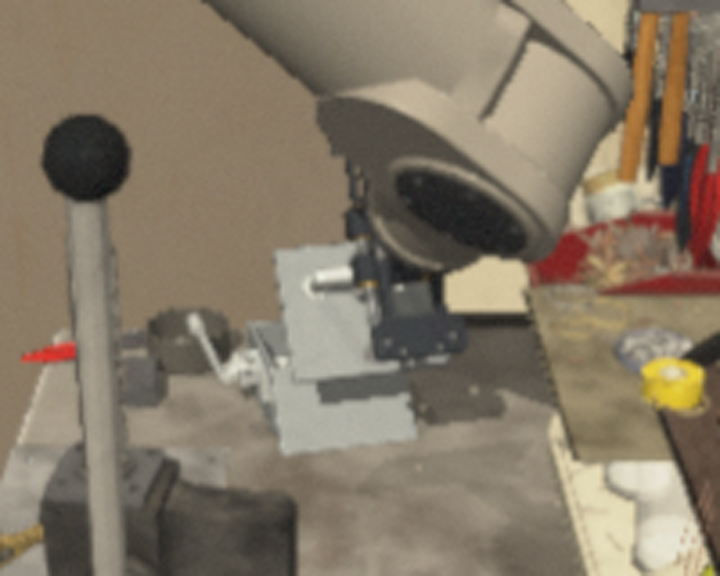

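View pics/top_i.png

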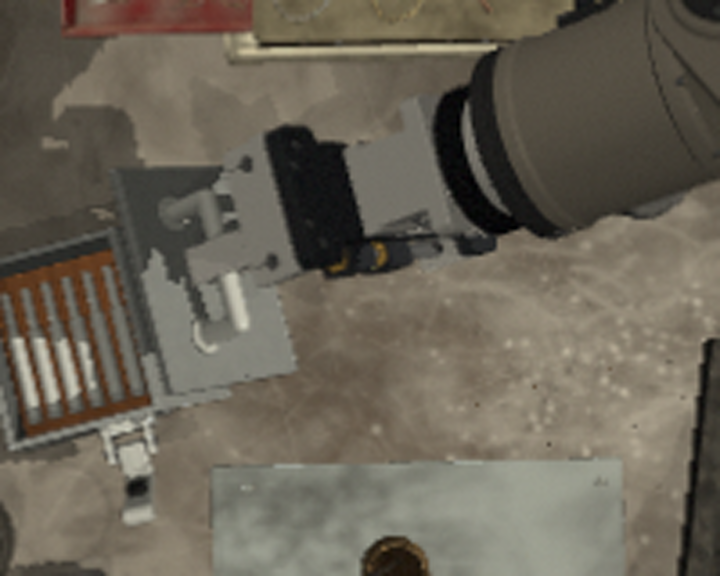

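```bash
python3 -m handwheel '[[-0.137,0,0.002,0,-0.019,0.012,0],[-0.277,0,0.005,0,-0.042,0.031,0],[-0.417,0,0.005,-0.001,-0.064,0.05,0],[-0.556,0,0.005,-0.0015,-0.085,0.072,0],[-0.696,0,0.005,-0.0025,-0.106,0.094,0],[-0.818,0,0.005,-0.003,-0.125,0.117,0],[-0.94,-0.002,0.005,-0.004,-0.1425,0.14,0],[-0.94,-0.002,0.005,-0.005,-0.1425,0.14,0]]' 60; python3 - <<'E'
from h import *
now()
for n in("scene","top"):
    p,W=cloud(n); q=cc(W); np.save(f"pics/{n}_q3.npy",q)
    cv2.imwrite(f"pics/{n}_j.png",cv2.resize(p[80:240,150:350],None,fx=3.6,fy=3.6,interpolation=cv2.INTER_CUBIC))
E
```

```text
time_s: 13.8
ee_pos: [0.5526, 0.2862, 0.2486]
ee_rot: [3.116, 0.391, -0.0]
ft_force: [-0.6, 2.8, -4.0]
gripper_width: 0.0106
t 13.8 phi 90.0 xerr 0.011996187288918436 -0.0001871268513931697 tip(case) [-0.0012  0.0292  0.1516] grasp [-0.0012  0.0292  0.1706] ft [-0.6  2.8 -4. ] w 0.0106
j [-0.42  0.4  -0.21  1.77  0.1   0.98 -1.99]
```

View pics/scene_j.png

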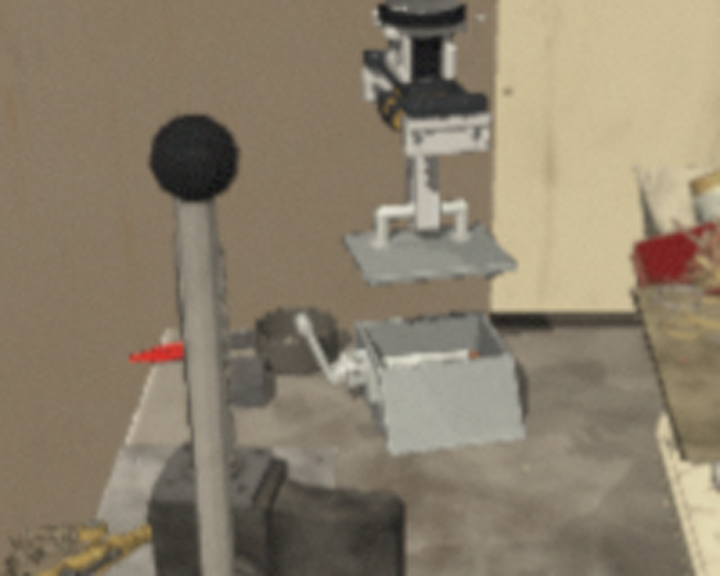

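View pics/top_j.png

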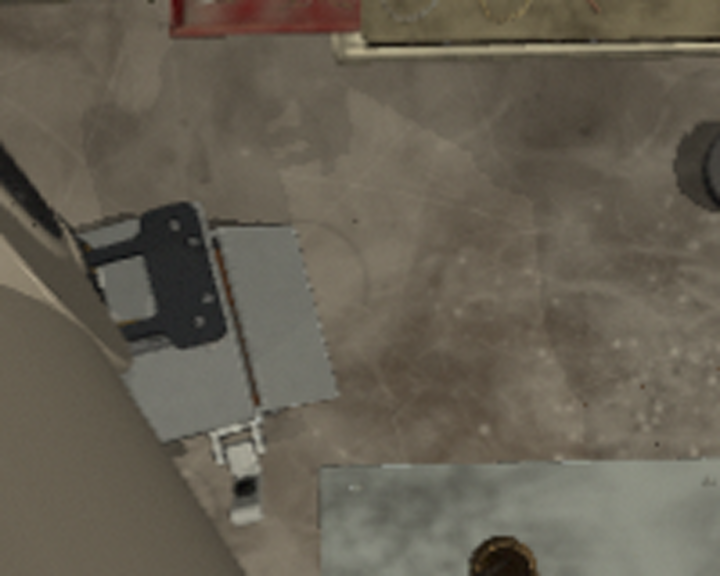

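```bash
cat >> h.py <<'E'
def lidfit(zlo,zhi,n="scene",slo=-.12,shi=.12):
    p,W=cloud(n); q=cc(W)
    k=(abs(q[:,0])<.085)&(q[:,1]<shi)&(q[:,1]>slo)&(q[:,2]>zlo)&(q[:,2]<zhi)
    Q=q[k]; c,nn,b=plane(Q,th=.0025); Q=Q[b]
    print(n,k.sum(),b.sum(),'c',c.round(4),'n',nn.round(4))
    r=(Q[:,:2]*1000).astype(np.float32); rr=cv2.minAreaRect(r); print(rr); print(cv2.boxPoints(rr).round(1).tolist())
    return p,q,c,nn
E
python3 - <<'E'
from h import *
now()
lidfit(.115,.155); lidfit(.115,.155,"top")
E
```

```text
t 13.9 phi 90.0 xerr 0.00533585989831867 -0.0017283491104804116 tip(case) [-0.0006  0.0229  0.1509] grasp [-0.0005  0.0229  0.1699] ft [ 0.  -0.6 -4.2] w 0.0105
j [-0.41  0.4  -0.2   1.77  0.09  0.98 -1.98]
scene 608 522 c [-0.0029 -0.0093  0.1452] n [0.0063 0.0175 0.9998]
((-0.3769989013671875, -0.9819793701171875), (130.18490600585938, 113.37686920166016), 0.5197579860687256)
[[-66.0, 55.099998474121094], [-65.0, -58.29999923706055], [65.19999694824219, -57.099998474121094], [64.19999694824219, 56.29999923706055]]
top 1007 906 c [-0.0167 -0.0198  0.1433] n [0.0065 0.0221 0.9997]
((-0.623931884765625, -20.081436157226562), (129.9723663330078, 68.97798919677734), 0.35383835434913635)
[[-65.80000305175781, 14.0], [-65.4000015258789, -55.0], [64.5999984741211, -54.20000076293945], [64.0999984741211, 14.800000190734863]]
```

```bash
python3 - <<'E'
from h import *
now()
rows([pose(89.2,.0205,z,x=.0005,ahead=.078) for z in (.115,.104,.096)])
E
```

```text
t 14.0 phi 90.0 xerr -0.001194113003988616 -0.0014229140263095118 tip(case) [0.0004 0.0185 0.151 ] grasp [0.0004 0.0185 0.17  ] ft [ 0.8 -1.2 -3.6] w 0.0107
j [-0.41  0.4  -0.2   1.77  0.09  0.98 -1.98]
[0.014,0.001,-0.001, 0.0000,-0.0009,0.0550]
[0.014,0.001,-0.001, 0.0000,-0.0009,0.0660]
[0.014,0.001,-0.001, 0.0001,-0.0009,0.0740]
```

```bash
python3 -m handwheel '[[0.005,0,0,0,0,0.015,0],[0.01,0,0,0,0,0.03,0],[0.014,0,0,0,0,0.045,0],[0.014,0,0,0,0,0.055,0],[0.014,0,0,0,0,0.058,0],[0.014,0,0,0,0,0.058,0],[0.014,0,0,0,0,0.058,0],[0.014,0,0,0,0,0.058,0]]' 60; python3 - <<'E'
from h import *
now()
p,*_=lidfit(.065,.105,slo=-.07); now(); p2,*_=lidfit(.065,.105,"top",slo=-.07)
cv2.imwrite("pics/scene_k.png",cv2.resize(p[100:240,180:320],None,fx=4,fy=4,interpolation=cv2.INTER_CUBIC))
E
```

```text
time_s: 14.8
ee_pos: [0.5572, 0.2774, 0.1918]
ee_rot: [-3.105, -0.369, -0.0]
ft_force: [0.2, -0.3, -4.4]
gripper_width: 0.0104
t 14.8 phi 89.2 xerr -0.0005304773995371985 0.0018248478933884406 tip(case) [0.0014 0.021  0.0948] grasp [0.0014 0.0207 0.1138] ft [ 0.2 -0.3 -4.4] w 0.0104
j [-0.4   0.46 -0.2   1.82  0.1   0.87 -1.98]
scene 655 542 c [-0.0009 -0.0094  0.0888] n [9.000e-04 1.650e-02 9.999e-01]
((1.4302253723144531, -2.836894989013672), (130.74880981445312, 115.72821807861328), 0.9295107126235962)
[[-64.9000015258789, 54.0], [-63.0, -61.79999923706055], [67.69999694824219, -59.599998474121094], [65.9000015258789, 56.099998474121094]]
t 14.85 phi 89.2 xerr -0.000507401337851768 0.0018089318614788038 tip(case) [0.0014 0.021  0.0948] grasp [0.0013 0.0208 0.1138] ft [ 0.3 -0.  -3.8] w 0.01
j [-0.4   0.46 -0.2   1.82  0.1   0.87 -1.98]
top 666 589 c [-0.0117 -0.0231  0.0867] n [0.0035 0.0214 0.9998]
((0.6548423767089844, -22.796903610229492), (129.8580780029297, 61.9598388671875), 0.7097291350364685)
[[-64.69999694824219, 7.400000095367432], [-63.900001525878906, -54.599998474121094], [66.0, -53.0], [65.19999694824219, 9.0]]
```

View pics/scene_k.png

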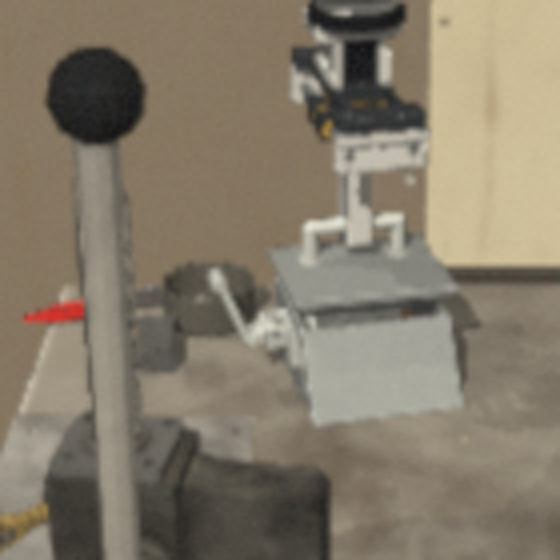

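```bash
python3 -m handwheel '[[0,0,0,-0.001,0,0.003,0],[0,0,0,-0.001,0,0.006,0],[0,0,0,-0.001,0,0.009,0],[0,0,0,-0.001,0,0.012,0],[0,0,0,-0.001,0,0.014,0],[0,0,0,-0.001,0,0.016,0],[0,0,0,-0.001,0,0.0175,0],[0,0,0,-0.001,0,0.0175,0]]' 60; python3 - <<'E'
from h import *
now()
p,*_=lidfit(.05,.085,slo=-.07); p2,*_=lidfit(.05,.085,"top",slo=-.07)
cv2.imwrite("pics/scene_l.png",cv2.resize(p[100:240,180:320],None,fx=4,fy=4,interpolation=cv2.INTER_CUBIC))
E
```

```text
time_s: 15.7
ee_pos: [0.556, 0.277, 0.1741]
ee_rot: [-3.106, -0.369, 0.001]
ft_force: [-3.0, -3.4, 3.3]
gripper_width: 0.0103
t 15.7 phi 89.2 xerr -0.0008962176872330024 0.0009406213127177825 tip(case) [0.0001 0.0209 0.0771] grasp [0.0001 0.0206 0.0961] ft [-3.  -3.4  3.3] w 0.0103
j [-0.41  0.48 -0.2   1.83  0.11  0.83 -1.99]
scene 886 538 c [-0.0022 -0.0096  0.0709] n [-0.0021  0.0046  1.    ]
((-0.047149658203125, -2.3603897094726562), (116.13692474365234, 129.5006561279297), 89.38488006591797)
[[-65.4000015258789, -59.70000076293945], [64.0999984741211, -61.099998474121094], [65.30000305175781, 55.0], [-64.19999694824219, 56.400001525878906]]
top 728 544 c [-0.0135 -0.0243  0.0685] n [1.0e-04 2.4e-03 1.0e+00]
((-0.47641754150390625, -23.66399383544922), (130.25799560546875, 59.0274772644043), 0.6177999377250671)
[[-65.9000015258789, 5.099999904632568], [-65.30000305175781, -53.900001525878906], [65.0, -52.5], [64.30000305175781, 6.599999904632568]]
```

View pics/scene_l.png

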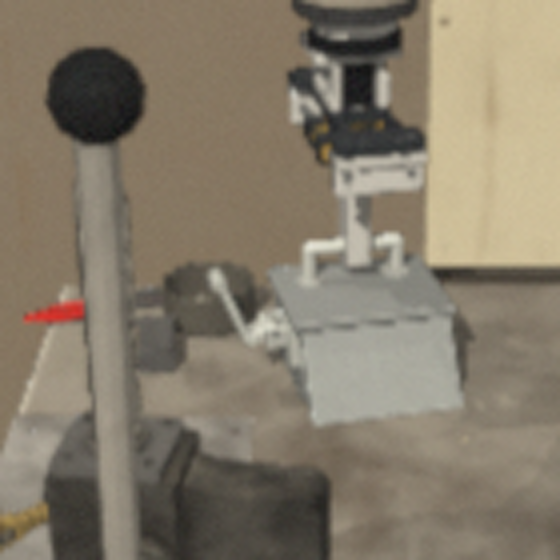

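```bash
python3 -m handwheel '[[0,0,0,0,0,0.001,0.01],[0,0,0,0,0,0,0.03],[0,0,0,0,0,0,0.04],[0,0,0,0,0,0,0.04],[0,0,0,0,0,-0.01,0.04],[0,0,0,0,0,-0.03,0.04],[0,0,0,0,0,-0.07,0.04],[0,0,0,0,0,-0.11,0.04]]' 20; python3 - <<'E'
from h import *
now()
p,q,*_=lidfit(.05,.085,slo=-.07); p2,q2,*_=lidfit(.05,.085,"top",slo=-.07)
cv2.imwrite("pics/scene_m.png",cv2.resize(p[100:240,180:320],None,fx=4,fy=4,interpolation=cv2.INTER_CUBIC))
cv2.imwrite("pics/top_m.png",cv2.resize(p2[100:240,130:310],None,fx=4,fy=4,interpolation=cv2.INTER_CUBIC))
for Q in(q,q2):
    k=(Q[:,0]<-.085)&(Q[:,0]>-.15)&(abs(Q[:,1]+.025)<.025)&(Q[:,2]>.06)&(Q[:,2]<.13); S=Q[k]; S=S[np.argsort(-S[:,2])]; print(len(S),S[:8].mean(0) if len(S) else '')
E
```

```text
time_s: 16.6
ee_pos: [0.5559, 0.2755, 0.2852]
ee_rot: [-3.106, -0.37, 0.003]
ft_force: [0.9, -0.4, -0.1]
gripper_width: 0.0398
t 16.6 phi 89.2 xerr -0.00037598185624360185 1.424197635259113e-05 tip(case) [-0.0005  0.0195  0.1882] grasp [-0.0005  0.0193  0.2072] ft [ 0.9 -0.4 -0.1] w 0.0398
j [-0.39  0.36 -0.21  1.74  0.07  1.04 -1.96]
scene 904 564 c [-0.0008 -0.0074  0.0705] n [ 0.0037 -0.0048  1.    ]
((0.8712005615234375, -4.1008453369140625), (116.88848876953125, 130.20184326171875), 89.17799377441406)
[[-65.0999984741211, -61.599998474121094], [65.0999984741211, -63.5], [66.80000305175781, 53.400001525878906], [-63.400001525878906, 55.29999923706055]]
top 1349 989 c [-0.0177 -0.0203  0.0684] n [ 0.0114 -0.0062  0.9999]
((-0.6922187805175781, -17.063068389892578), (72.7790298461914, 128.9170379638672), 89.86824798583984)
[[-65.19999694824219, -53.29999923706055], [63.70000076293945, -53.599998474121094], [63.79999923706055, 19.200000762939453], [-65.0999984741211, 19.5]]
49 [-0.11839378 -0.03054298  0.106979  ]
106 [-0.11766513 -0.02407935  0.10664898]
```

View pics/scene_m.png

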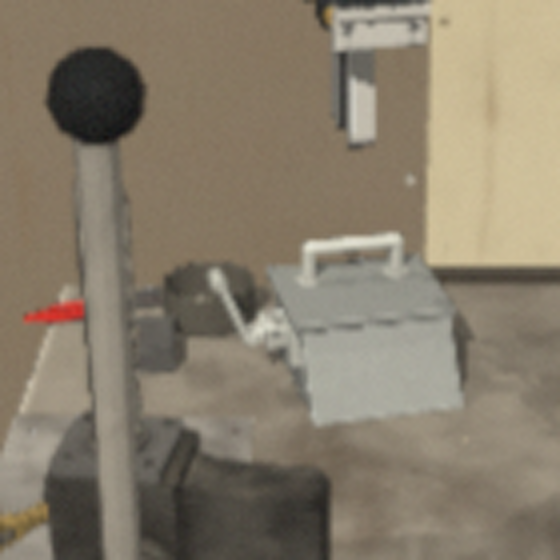

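View pics/top_m.png

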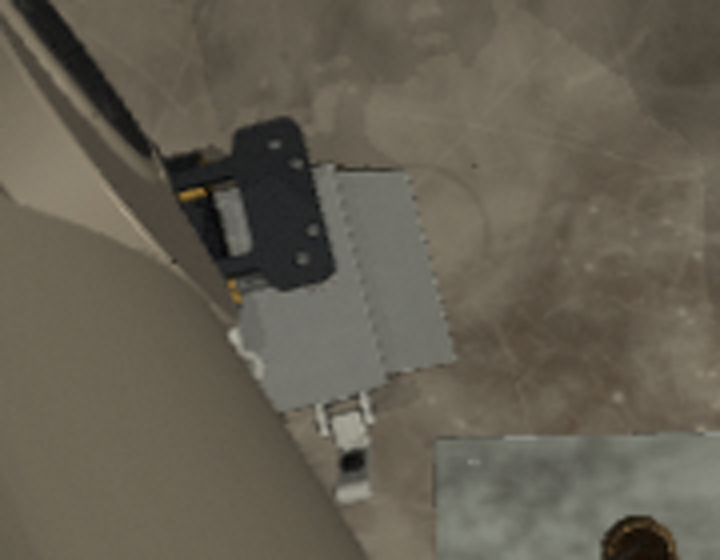

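```bash
python3 - <<'E'
from h import *
T=[pose(90,-.025,.17,x=-.160),pose(90,-.025,.093,x=-.160)]
rows(T)
print()
def arc(al,back=.016,dz=-.010):
    t=np.radians(al); return pose(90,-.025,.056+.061*np.sin(t)+dz,x=-.077+.061*np.cos(t)-back)
rows([arc(132,.018),arc(126),arc(118),arc(109),arc(100),arc(91),arc(83),arc(76)],start=T[1])
print(); rows([arc(70),arc(66),arc(62)],start=arc(76))
E
```

```text
[-0.016,-0.009,-0.001, -0.1619,0.0442,0.0207]
[-0.016,-0.009,-0.001, -0.1626,0.0455,0.0977]

[0.000,0.000,0.000, 0.0242,0.0000,0.0017]
[0.000,0.000,0.000, 0.0311,-0.0000,-0.0024]
[0.000,0.000,0.000, 0.0384,0.0000,-0.0069]
[0.000,0.000,0.000, 0.0471,-0.0000,-0.0107]
[0.000,0.000,0.000, 0.0564,0.0000,-0.0131]
[0.000,0.000,0.000, 0.0659,-0.0000,-0.0140]
[0.000,0.000,0.000, 0.0744,0.0000,-0.0135]
[0.000,0.000,0.000, 0.0818,0.0000,-0.0122]

[0.000,0.000,0.000, 0.0061,0.0000,0.0019]
[0.000,0.000,0.000, 0.0101,-0.0000,0.0035]
[0.000,0.000,0.000, 0.0139,-0.0000,0.0053]
```

```bash
python3 -m handwheel '[[-0.016,-0.009,0,-0.04,0.012,-0.005,0],[-0.016,-0.009,0,-0.08,0.022,0,0],[-0.016,-0.009,0,-0.12,0.034,0.01,0],[-0.016,-0.009,0,-0.162,0.044,0.02,0],[-0.016,-0.009,0,-0.162,0.045,0.05,0],[-0.016,-0.009,0,-0.1625,0.0455,0.08,0],[-0.016,-0.009,0,-0.1625,0.0455,0.098,0],[-0.016,-0.009,0,-0.1625,0.0455,0.098,0]]' 20; python3 - <<'E'
from h import *
now()
for n in("scene","top"):
    cv2.imwrite(f"pics/{n}_n.png",cv2.resize(ctrl.camera(n)[0][100:240,150:320],None,fx=4,fy=4,interpolation=cv2.INTER_CUBIC))
T=[pose(90,-.025,.093,x=-.160)]; rows(T)
E
```

```text
time_s: 17.5
ee_pos: [0.4077, 0.1942, 0.1834]
ee_rot: [3.116, 0.371, -0.017]
ft_force: [-0.3, -0.2, 0.5]
gripper_width: 0.0003
t 17.5 phi 90.2 xerr -0.00027640680140249085 -0.011101215252579207 tip(case) [-0.1646 -0.0263  0.0864] grasp [-0.1644 -0.0262  0.1054] ft [-0.3 -0.2  0.5] w 0.0003
j [-0.38  0.24 -0.23  2.18  0.08  0.74 -2.  ]
[0.002,0.008,-0.000, 0.0023,-0.0007,-0.0045]
```

View pics/scene_n.png

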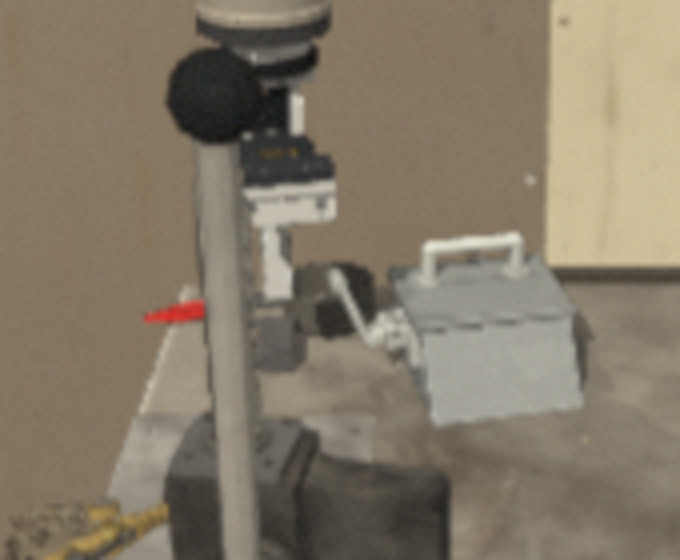

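View pics/top_n.png

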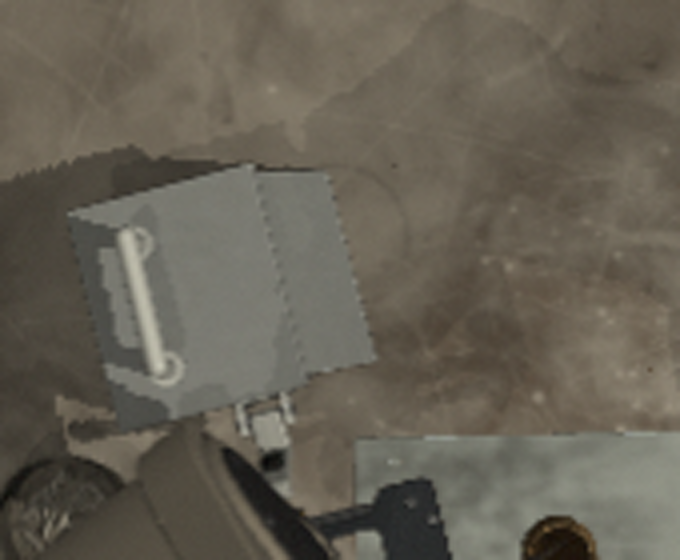

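```bash
python3 -m handwheel '[[0,0.008,0,0.015,0,-0.003,0],[0,0.008,0,0.027,0,-0.004,0],[0,0.008,0,0.036,0,-0.008,0],[0,0.008,0,0.045,0,-0.013,0],[0,0.008,0,0.054,0,-0.016,0],[0,0.008,0,0.063,0,-0.018,0],[0,0.008,0,0.071,0,-0.018,0],[0,0.008,0,0.078,0,-0.018,0]]' 20; python3 - <<'E'
from h import *
now()
for n in("scene",):
    cv2.imwrite(f"pics/{n}_o.png",cv2.resize(ctrl.camera(n)[0][100:240,150:320],None,fx=4,fy=4,interpolation=cv2.INTER_CUBIC))
E
```

```text
time_s: 18.4
ee_pos: [0.4853, 0.2132, 0.2022]
ee_rot: [3.118, 0.371, 0.0]
ft_force: [0.5, -0.1, 1.0]
gripper_width: 0.0005
t 18.4 phi 90.1 xerr -0.0005270629157134651 2.839086237248792e-06 tip(case) [-0.0837 -0.026   0.1052] grasp [-0.0837 -0.026   0.1242] ft [ 0.5 -0.1  1. ] w 0.0005
j [-0.36  0.32 -0.21  2.01  0.09  0.82 -1.96]
```

View pics/scene_o.png

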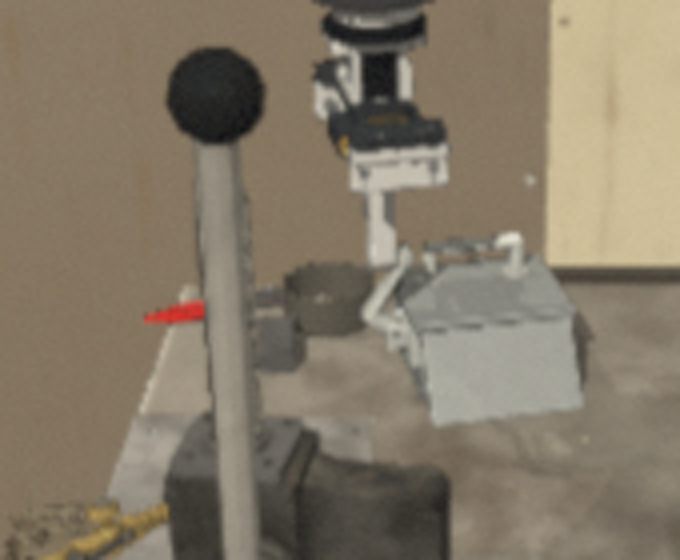

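```bash
python3 -m handwheel '[[0,0,0,0.005,0,0.001,0],[0,0,0,0.010,0,0.002,0],[0,0,0,0.015,0,0.003,0],[0,0,0,0.02,0,0.004,0],[0,0,0,0.025,0,0.004,0],[0,0,0,0.03,0,0.004,0],[0,0,0,0.03,0,0.004,0],[0,0,0,0.03,0,0.004,0]]' 20; python3 - <<'E'
from h import *
now()
for n in("scene",):
    cv2.imwrite(f"pics/{n}_p.png",cv2.resize(ctrl.camera(n)[0][100:240,150:320],None,fx=4,fy=4,interpolation=cv2.INTER_CUBIC))
E
```

```text
time_s: 19.25
ee_pos: [0.5137, 0.2201, 0.1982]
ee_rot: [3.118, 0.371, -0.0]
ft_force: [0.5, -0.7, 0.5]
gripper_width: 0.0004
t 19.25 phi 90.1 xerr -0.0006257286647789247 -0.00030943859523589837 tip(case) [-0.0545 -0.0261  0.1012] grasp [-0.0545 -0.026   0.1202] ft [ 0.5 -0.7  0.5] w 0.0004
j [-0.36  0.37 -0.2   1.95  0.1   0.83 -1.94]
```

View pics/scene_p.png

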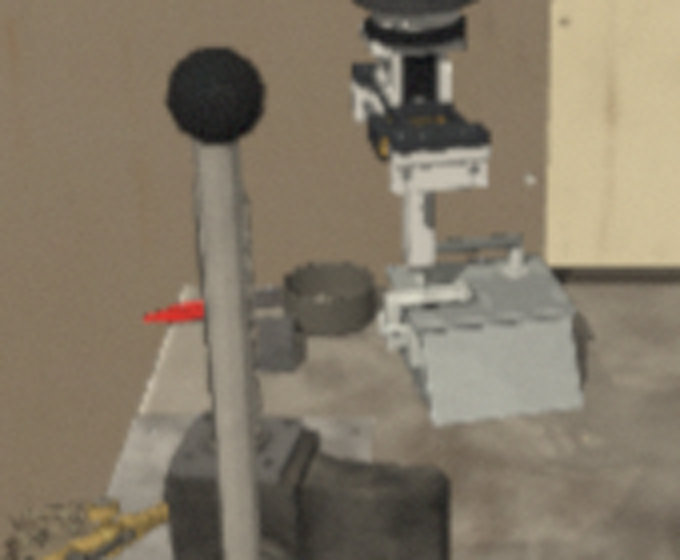

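```bash
python3 -m handwheel '[[0,0,0,0,0,-0.02,0],[0,0,0,-0.02,0,-0.05,0],[0,0,0,-0.06,0,-0.08,0],[0,0,0,-0.1,0,-0.1,0],[0,0,0,-0.1,0.05,-0.12,0],[0,0,0,-0.1,0.09,-0.12,0],[0,0,0,-0.1,0.12,-0.12,0],[0,0,0,-0.1,0.12,-0.12,0]]' 20; python3 - <<'E'
from h import *
now()
p,q,*_=lidfit(.05,.076,slo=-.07); p2,q2,*_=lidfit(.05,.076,"top",slo=-.07)
cv2.imwrite("pics/scene_q.png",cv2.resize(p[100:240,150:320],None,fx=4,fy=4,interpolation=cv2.INTER_CUBIC))
cv2.imwrite("pics/top_q.png",cv2.resize(p2[100:270,130:310],None,fx=4,fy=4*.8,interpolation=cv2.INTER_CUBIC))
for Q in(q,q2):
    k=(Q[:,0]<.0)&(Q[:,0]>-.1)&(abs(Q[:,1]+.025)<.012)&(Q[:,2]>.074)&(Q[:,2]<.13); S=Q[k]
    for lo in np.arange(-.095,0,.01):
        m=(S[:,0]>lo)&(S[:,0]<lo+.01); print(round(lo,3),m.sum(),S[m,2].max().round(4) if m.any() else '',end=' | ')
    print()
E
```

```text
time_s: 20.1
ee_pos: [0.445, 0.0765, 0.3189]
ee_rot: [3.118, 0.363, 0.001]
ft_force: [0.5, 0.3, 0.4]
gripper_width: 0.0003
t 20.1 phi 90.2 xerr -0.005727469064121393 0.0006089095620715882 tip(case) [-0.155  -0.1495  0.2219] grasp [-0.155  -0.1494  0.2409] ft [0.5 0.3 0.4] w 0.0003
j [-0.2   0.04 -0.12  2.06  0.01  1.04 -1.66]
scene 808 510 c [ 0.0031 -0.008   0.0706] n [ 0.0095 -0.0046  0.9999]
((-7.415092468261719, -0.3192329406738281), (144.9453125, 116.26651763916016), 1.1859523057937622)
[[-81.0999984741211, 56.29999923706055], [-78.69999694824219, -59.900001525878906], [66.19999694824219, -56.900001525878906], [63.79999923706055, 59.29999923706055]]
top 2476 1991 c [ 0.0011 -0.0003  0.0683] n [ 0.0046 -0.0039  1.    ]
((-8.191795349121094, 0.7948036193847656), (145.51568603515625, 108.62240600585938), 0.2725493609905243)
[[-81.19999694824219, 54.79999923706055], [-80.69999694824219, -53.900001525878906], [64.80000305175781, -53.20000076293945], [64.30000305175781, 55.5]]
-0.095 0  | -0.085 10 0.0844 | -0.075 13 0.0842 | -0.065 11 0.0833 | -0.055 9 0.0842 | -0.045 15 0.0839 | -0.035 10 0.0843 | -0.025 18 0.0876 | -0.015 1 0.0823 | -0.005 0  | 
-0.095 0  | -0.085 22 0.0831 | -0.075 38 0.0837 | -0.065 38 0.0846 | -0.055 37 0.0858 | -0.045 37 0.0839 | -0.035 37 0.0849 | -0.025 39 0.0873 | -0.015 4 0.0819 | -0.005 0  |
```

View pics/scene_q.png

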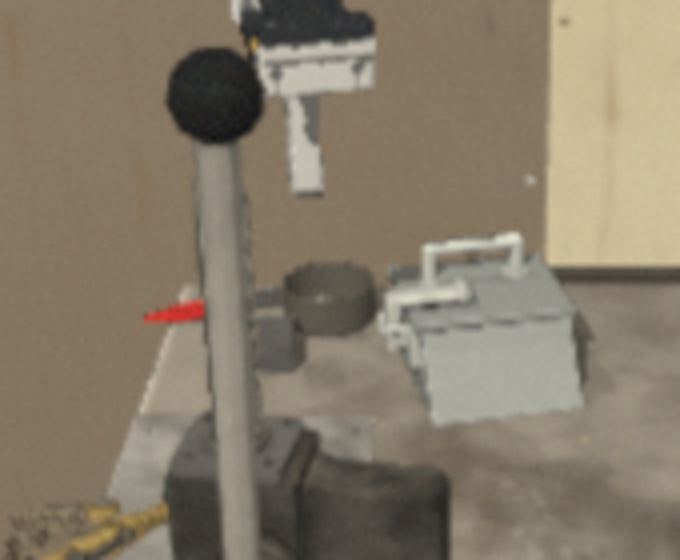

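View pics/top_q.png

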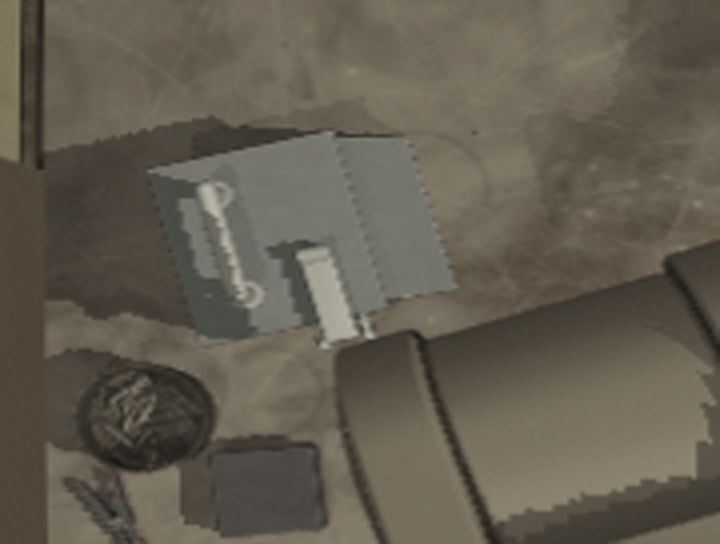

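```bash
python3 - <<'E'
from h import *
for n in("top","scene"):
    p,W=cloud(n); Q=cc(W)
    for lo in (-.07,-.05,-.03,-.024,-.018):
        m=(Q[:,0]>lo)&(Q[:,0]<lo+.006)&(abs(Q[:,1]+.025)<.006)&(Q[:,2]>.072)&(Q[:,2]<.1); print(n,lo,m.sum(),np.median(Q[m,2]).round(4))
    for t in["bench_block","round_stake","black_tin","flux_jar"]: print(t,[(b['score'],b['xyz']) for b in ctrl.boxes_of(n,t)][:1])
now()
E
```

```text
top -0.07 15 0.0808
top -0.05 14 0.0802
top -0.03 14 0.0825
top -0.024 15 0.0839
top -0.018 11 0.0832
bench_block [(0.66, [0.3799, 0.2668, 0.0197])]
round_stake [(0.92, [0.6699, -0.1177, 0.0138])]
black_tin [(0.64, [0.4335, 0.3453, 0.0037])]
flux_jar []
scene -0.07 5 0.0817
scene -0.05 3 0.0828
scene -0.03 5 0.0829
scene -0.024 5 0.0852
scene -0.018 3 0.0853
bench_block [(0.43, [0.3942, 0.2493, 0.0254])]
round_stake [(0.85, [0.6716, -0.1319, 0.018])]
black_tin [(0.94, [0.4354, 0.3227, 0.0187])]
flux_jar [(0.52, [0.3946, 0.2485, 0.024])]
t 20.7 phi 90.1 xerr -0.00011019318647189497 -0.00019816527334797992 tip(case) [-0.1545 -0.1455  0.2215] grasp [-0.1545 -0.1455  0.2405] ft [-0.3 -1.  -0.5] w 0.0005
j [-0.2   0.05 -0.12  2.06  0.01  1.04 -1.66]
```

```bash
python3 -m handwheel '[[0,0,0,0.02,0.02,-0.05,0],[0,0,0,0.05,0.05,-0.1,0],[0,0,0,0.09,0.08,-0.12,0],[0,0,0,0.13,0.11,-0.12,0],[0,0,0,0.16,0.14,-0.12,0],[0,0,0,0.16,0.14,-0.12,0],[0,0,0,0.16,0.14,-0.12,0],[0,0,0,0.16,0.14,-0.12,0]]' 20; python3 - <<'E'
from h import *
p,_=ctrl.camera("top"); cv2.imwrite("pics/top_r.png",p)
print([(b['score'],b['xyz']) for b in ctrl.boxes_of("top","flux_jar")][:2]); now()
E
```

```text
time_s: 21.5
ee_pos: [0.6327, -0.0177, 0.4382]
ee_rot: [3.118, 0.371, -0.001]
ft_force: [-0.7, -0.1, -0.9]
gripper_width: 0.0002
[(0.55, [0.4061, 0.0467, 0.0245])]
t 21.6 phi 90.1 xerr 0.0005189069836306537 -3.965374409307278e-05 tip(case) [ 0.0049 -0.2846  0.3419] grasp [ 0.0049 -0.2845  0.3609] ft [0.1 0.1 0.7] w 0.0006
j [-0.08  0.27  0.01  1.53  0.    1.34 -1.41]
```

View pics/top_r.png

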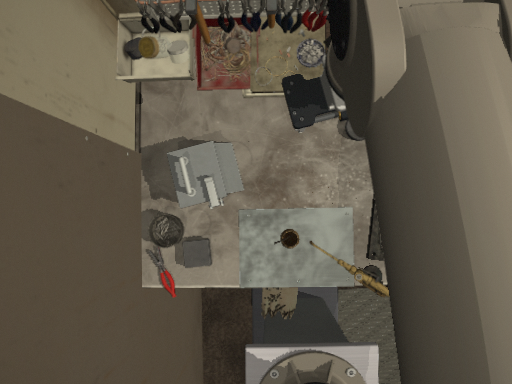

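The top view shows the lid shut on the case with the handle at (185,175) and the clamp lever lying over it at (212,192). The jar at (289,238), the tin and the block are unmoved. I'm handing it in.

```bash
python3 -c "
from rig import ctrl
print(ctrl.job_done())"
```

```text
the job is handed in; nothing more can be done
None
```

The punch case is closed and the clamp lever is shut on the lid. I handed it in at about 21.6 s, with the arm well clear and touching nothing.

- **What I did:** I levered the lid up by its free edge, with the fingers loosely around it, until it leaned on the slope. I then took it by the handle, set it down on the case and pushed the clamp lever over centre so that it dropped shut.
- **Lid:** In the top-camera fit it is centred on the case to about 1 mm, level to about 0.3° and turned about 0.3°. Its top surface is at 68 mm, as it should be. The scene-camera fit is rougher: it puts the top 2–3 mm higher and the lid turned about 1.2°.
- **Clamp lever:** The cross bar's top is at 84–85 mm, and 85 mm is shut. I did not press on the lever afterwards; it rests by its own weight.
- **Other things on the bench:** The block, disc, tin and jar are where they were, to within about 3 mm in the top view. The scene camera gave an unreliable position for the jar (it matched the block) and its first look had found neither, so I relied on the top view for those two.
- **Force:** Near the end of the levering a finger pressed on the leaning lid with about 80 N at the wrist for a moment, under the 120 N limit. I backed off and the lid stayed leaning. I took it to be a fingertip; the readings cannot show which part of the gripper touched.

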